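# Load a firing rack and stack its two tiers, corner posts in their sockets

## Robot

A 7-joint arm with a two-finger parallel gripper is mounted at the origin on a cart in front of the work surface, level with it; the furniture and walls round the work are solid. World frame = base frame: x ahead of the robot, y to its left, z up, the work surface at z = 0. Lengths are in mm, angles in rad, forces in N, time in s.
With the tool pointing down it reaches from about 400 to 875 mm from the base axis. Payload 6.5 kg.
Tool frame: the origin (TCP) lies at the very end of the fingers, on their centre line; the grasp point (between the pads) lies 19 mm behind it (bot.tcp_to_grasp is the z of the grasp point in the tool frame, in mm); z points along the fingers, y is the direction in which the jaws open and shut (so a half turn about z gives the same grasp; the last joint's range is limited). The gripper opens to 88 mm and grips with 3 to 60 N. Pads are 18 mm wide; open, the fingers measure 123 mm over their backs; the gripper's body (75 mm by 187 mm) begins 45 mm behind the grasp point.
Start: joints at [1.096, 0.536, -0.004, 1.538, 0.003, 1.067, -0.071], TCP at [258.376, -596.433, 238.716] pointing down, gripper open.
Joint ranges: [-2.7, 2.7], [-0.37, 2.16], [-1.27, 1.26], [0.24, 2.4], [-1.31, 4.45], [0.19, 1.91], [-2.76, 2.76]. Speed limits (rad/s): [2.39, 2.39, 3.14, 3.14, 3.14, 3.14, 3.14].

## Interface

Orientations are given as [roll, pitch, yaw] about the fixed x, y, z axes, in that order (R = Rz(yaw) Ry(pitch) Rx(roll)).
In Python, from station import sensors, optics, job, bot gives the robot as it stands.
- The arm moves only by the shell command python3 -m creep 'ROWS' [FORCE]. ROWS is JSON, a list of rows, each an object of numbers: "jaw": the opening, from 0 (shut) to 1 (fully open); "x", "y", "z": the shift along the tool's x, y, z in m; "wx", "wy", "wz": the turn, a rotation vector about the tool's x, y, z in rad. In form: [{"jaw": .., "x": .., "y": .., "z": .., "wx": .., "wy": .., "wz": ..}, ...]. A call has 1 to 8 rows; each row shifts and turns the commanded pose from where the row before left it, along the tool's axes as they then stand; what a row does not reach is not made up. A row lasts 1/8 s, in which the tool goes at most 62.5 mm and 10.7 degrees, less where a joint would pass 70% of its speed; a pose out of reach is approached as far as the arm can. A call with a gripper value outside its range is refused whole. The fingers move at their own pace and stop on an object; FORCE is the grip in N (left out, the last holds). Time passes only in rows, so rows that do not move let the fingers close. It gives the time, the measured TCP pose, the force and the opening at its end, in the units of the state.
- sensors.state(): the state, without advancing time (a new reading comes with each control period).
- optics.get_image(name): name is "side" or "top"; returns the picture (384x512x3 uint8, red, green, blue); there is no depth.
- optics.calibration(name): a dict with "K" (3x3 intrinsics, pixels), "rvec" (rotation vector, rad) and "tvec" (3), from world to camera coordinates, as OpenCV has them. Camera axes: x right, y down, z forward; pixel columns grow to the right and rows downward; lengths in mm; the calibration is good to about 2 mm. A picture is of the moment at which its call begins. calibration takes no time and is no camera call.
- job.sign_off(): hands the job in, once; it reports no verdict.
The state is a dict: "t": time; "joint_positions": joint angles; "qd": joint speeds; "tau": joint torques, N m; "position": TCP position; "orientation": TCP orientation; "wrist_force": force on the tool from outside, world axes, zero at the start; "torque": the same for the moment, N m; "gripper_width": finger opening in mm.
Only numpy, scipy, OpenCV 4.12 (cv2) and the standard library are available. Lean on these libraries where they do the work, as an engineer would, in place of code of your own. Each camera call takes 0.05 s, during which the arm holds its last target.

## Task

Load the firing rack for the kiln: put the lump of scrap glass flat in the middle of the ceramic tile in the base, then build the two loose tiers over it, the one whose posts are long enough to clear the lump first and the short-posted one on top, each with all four corner posts fully home in the sockets of the frame below. Set every piece down rather than dropping it, and leave the graver block, the bottle and the wooden-handled bead stamp where they stand.

Things in the scene. Friction and masses are not known exactly. Their poses are not given: they have to be found in the camera images.
- rack_base: Base of the firing rack, fixed, plain steel; origin: centre of its underside, on the bench, z up. Rim 106 (own x) x 138 (own y) mm, its top at z = 26 mm. At the corners, x = +-48, y = +-64 mm, stand square-tube sockets, 17 mm outside, 13 mm inside, floor at z = 26, mouth at z = 38 mm.
- tile_top (a point): Middle of the top face of the white honeycomb ceramic tile fixed in the base, 26 mm above the base's origin, level with the rim; the tile is 78 (base's x) x 105 (base's y) mm.
- tall_tier: Loose steel tier, 0.45 kg, with long posts: round, 10 mm, at x = +-48, y = +-64 mm, z = 0 to 50 mm, the lowest 9 mm tapered to 4 mm. Origin: centre, level with the post tips, z up. Rim 106 x 138 mm, z = 50 to 56 mm; sockets as on the base on its corners, floor z = 56, mouth z = 68 mm. Home on the base, its origin is 26 mm above the base's; a half turn about z makes no difference.
- tall_rib (a point): Middle of the upper edge of the tall tier's lifting rib, 68 mm above the post tips. The rib is a flat bar on edge along the tier's x, 8 mm thick (y), 86 mm long, 22 mm high, with 30 mm open on either side, then slats. Grasp it here from above; the point turns with the tier.
- low_tier: Loose steel tier, 0.38 kg, the same in plan as the tall one but with short posts, z = 0 to 20 mm (too short to clear the lump). Origin: centre, level with the post tips, z up. Rim z = 20 to 26 mm, sockets up to z = 38 mm. Home on the tall tier, its origin is 56 mm above the tall tier's; a half turn makes no difference.
- low_rib (a point): Middle of the upper edge of the low tier's lifting rib, 38 mm above the post tips; the rib is like the tall tier's: along the tier's x, 8 mm thick (y), 86 mm long, 22 mm high, 30 mm open on either side.
- glass_lump: Lump of black scrap glass, 34 (own x) x 52 (own y) x 26 mm high, sides sloping a little, 0.12 kg. Origin: centre of the underside, z up. Starts on the bench to the left of a fixed heap of wooden file handles, which is up to 100 mm high and lies at about x 0.38 to 0.54, y 0.12 to 0.29 m.
- graver_block: Bystander: wooden block, 42 (own x) x 120 (own y) mm, with wood-handled gravers standing in it, 148 mm high in all; stands in front, to the right of the heap of handles. Origin: centre of the underside.
- white_bottle: Bystander: white squeeze bottle, 46 mm across, 140 mm high; stands at the back, before the drawer chest. Origin: centre of the underside.
- bead_stamp: Bystander: small bead stamp with a turned wooden handle, 22 mm across, 62 mm high, standing upright on the right. Origin: centre of the underside.

How it is judged:
By the outcome, as a careful person would: the job done as asked, in the order asked, and still so for the second after the job is handed in, with the robot touching nothing.
It also fails if it takes over 72 s, if anything falls off the work surface, if the arm or the gripper's body presses on something with over 40 N, if the wrist force passes 120 N, or if a joint passes its speed limit or range.

## Working session

There is one attempt and no reset: what is moved stays moved. The work goes in short steps, Python scripts to look and compute and a shell command to move; the robot and the scene stay as the last step left them, time stands still between calls to the robot, and variables do not carry over. Pictures are saved under pics/ and viewed, and the job is handed in when it is done.

```bash
ls -la; mkdir -p pics
python3 - <<'E'
from station import sensors, optics, job, bot
import cv2
print(sensors.state())
print([a for a in dir(bot) if a[0]!='_'])
for n in("side","top"):
    im=optics.get_image(n); cv2.imwrite(f"pics/{n}0.png",im[:,:,::-1]); print(optics.calibration(n))
E
```

```text
total 12
drwxr-xr-x  3 agent agent 4096 Dec  7 03:24 .
drwxr-xr-x 23 root  root  4096 Dec  7 03:24 ..
drwxr-xr-x  2 agent agent 4096 Dec  7 03:24 pics
{'t': 0.0, 'joint_positions': array([ 1.09578824,  0.53712599, -0.00443787,  1.53882966,  0.00260615,
        1.06728716, -0.07121269]), 'qd': array([ 1.64909488e-04, -5.10942108e-04,  6.37724928e-05,  5.19080041e-04,
        9.75317130e-04, -1.29734031e-03, -2.33486241e-03]), 'tau': array([-1.36167353e-05, -5.70973277e+01,  9.91005823e-01, -2.51598680e+01,
       -5.61605534e-02,  1.77833950e-02,  1.94472050e-04]), 'position': array([ 258.13536093, -595.90419234,  237.88206184]), 'orientation': array([-3.13995313e+00,  1.26900538e-04,  4.08869671e-01]), 'wrist_force': array([-0.23745026,  0.66107296,  0.77383116]), 'torque': array([ 0.00063037, -0.00880855,  0.02462482]), 'gripper_width': 88.42376376262503}
['PlanningError', 'tcp_to_grasp']
{'K': array([[432.01176949,   0.        , 260.40990639],
       [  0.        , 432.01176949, 191.86995456],
       [  0.        ,   0.        ,   1.        ]]), 'rvec': array([ 0.73003114, -2.46162266,  1.3165363 ]), 'tvec': array([ 491.37635822,  241.69013605, 1112.76609455])}
{'K': array([[363.44828251,   0.        , 260.03578276],
       [  0.        , 363.44828251, 194.18915896],
       [  0.        ,   0.        ,   1.        ]]), 'rvec': array([ 2.03105602, -2.19595877,  0.21962164]), 'tvec': array([  22.05167907,  591.52917357, 1320.24645728])}
```

View pics/side0.png

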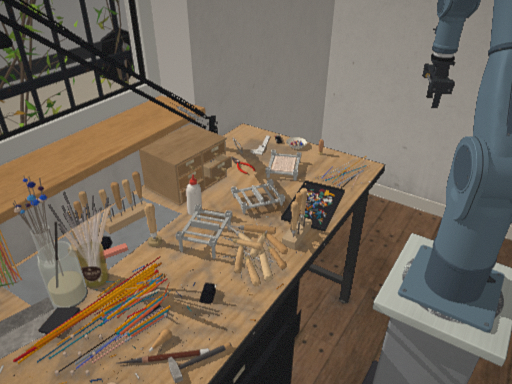

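View pics/top0.png

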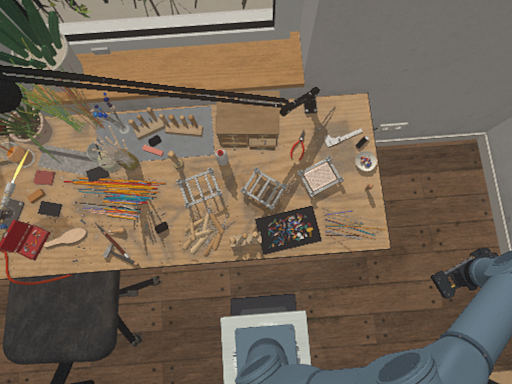

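The top view shows the base at about (322,177), tiers near (262,188) and (201,188), and the lump at (162,229). I'll enlarge these.

Run:
```python
import cv2
t=cv2.imread("pics/top0.png"); s=cv2.imread("pics/side0.png")
def crop(im,x0,y0,x1,y1,k,n):
    cv2.imwrite(n,cv2.resize(im[y0:y1,x0:x1],None,fx=k,fy=k,interpolation=cv2.INTER_CUBIC))
crop(t,140,140,240,240,6,"pics/t_a.png") 
crop(t,230,140,350,230,6,"pics/t_b.png")
crop(s,170,150,290,240,6,"pics/s_a.png")
crop(s,225,130,345,220,6,"pics/s_b.png")
crop(s,150,250,250,320,6,"pics/s_c.png")
```

```text
(no output)
```

View pics/t_a.png

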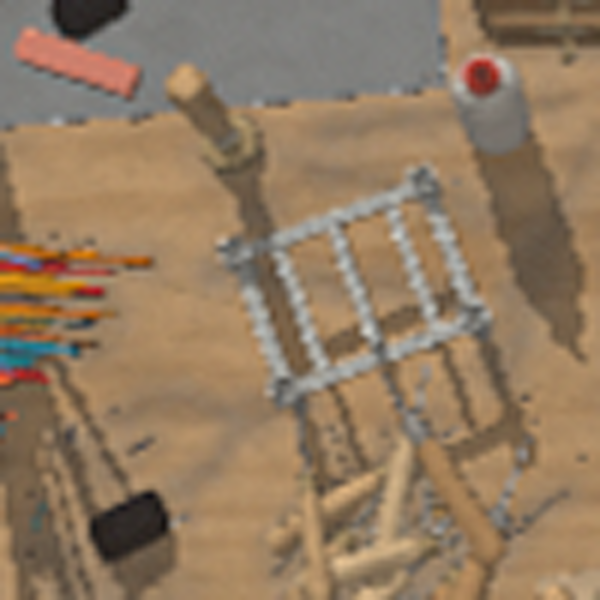

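View pics/t_b.png

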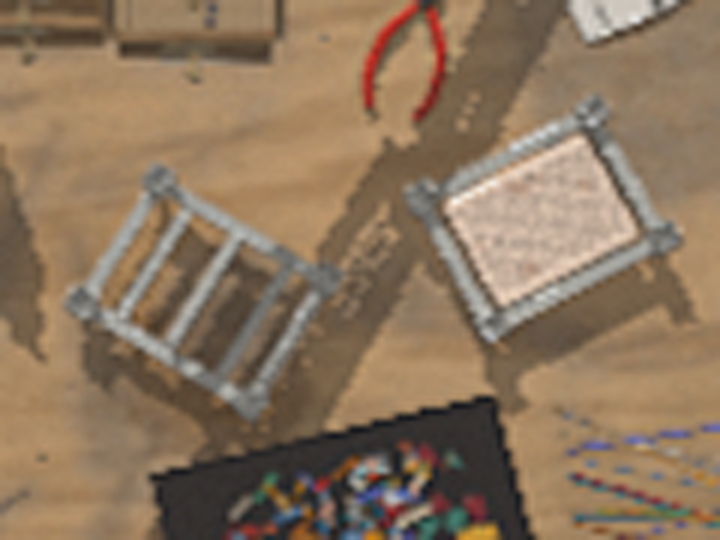

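View pics/s_a.png

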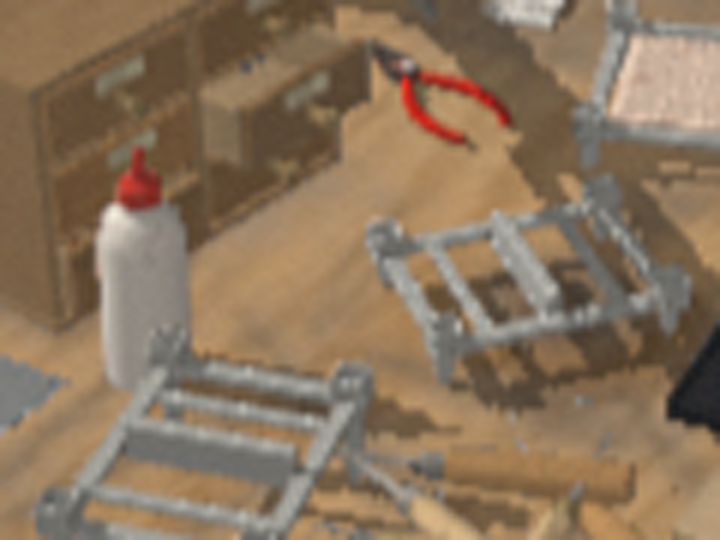

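View pics/s_b.png

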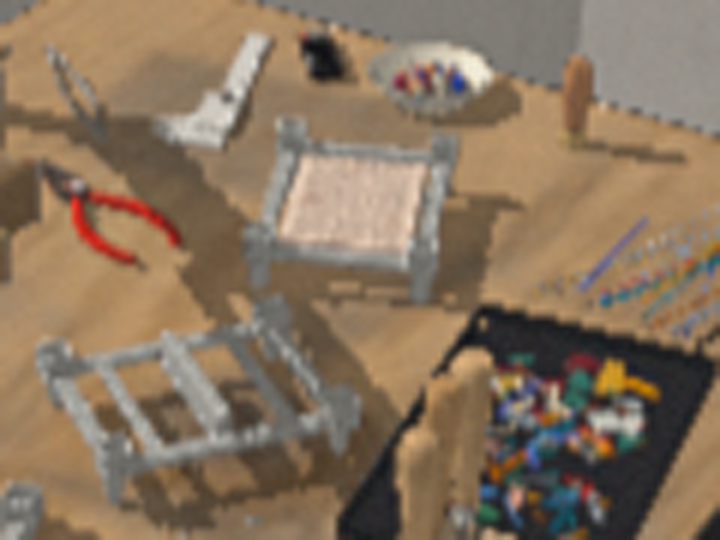

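View pics/s_c.png

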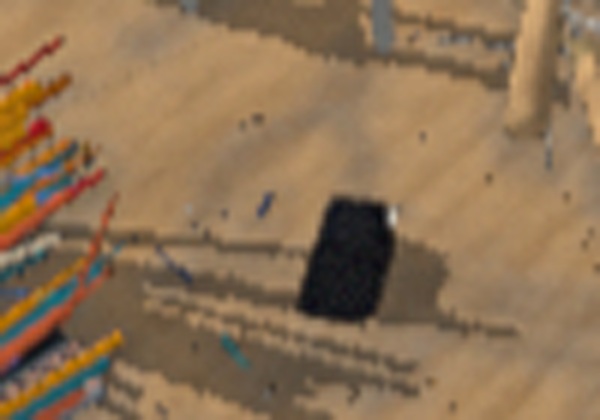

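```bash
cat > h.py <<'E'
import cv2,numpy as np
def crop(im,x0,y0,w,h,k,n):
    c=cv2.resize(im[y0:y0+h,x0:x0+w],None,fx=k,fy=k,interpolation=cv2.INTER_CUBIC)
    for u in range(0,w,10):
        cv2.line(c,(u*k,0),(u*k,6),(0,0,255),1); cv2.putText(c,str(x0+u),(u*k+2,16),0,.35,(0,0,255),1)
    for v in range(0,h,10):
        cv2.line(c,(0,v*k),(6,v*k),(0,0,255),1); cv2.putText(c,str(y0+v),(8,v*k+4),0,.35,(0,0,255),1)
    cv2.imwrite(n,c)
E
python3 - <<'E'
from h import *
t=cv2.imread("pics/top0.png"); s=cv2.imread("pics/side0.png")
crop(t,170,160,60,55,10,"pics/t1.png") 
crop(t,235,160,60,55,10,"pics/t2.png")
crop(t,290,150,60,55,10,"pics/t3.png")
crop(s,170,200,75,60,10,"pics/s1.png")
crop(s,225,170,75,55,10,"pics/s2.png")
crop(s,260,140,55,45,10,"pics/s3.png")
E
```

```text
(no output)
```

View pics/t1.png

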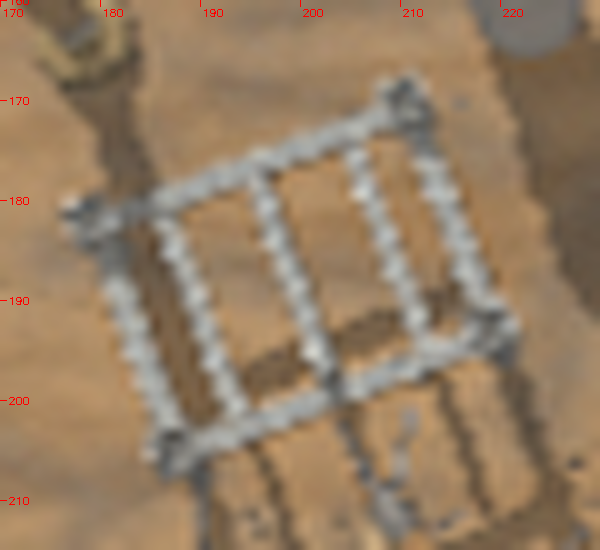

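View pics/t2.png

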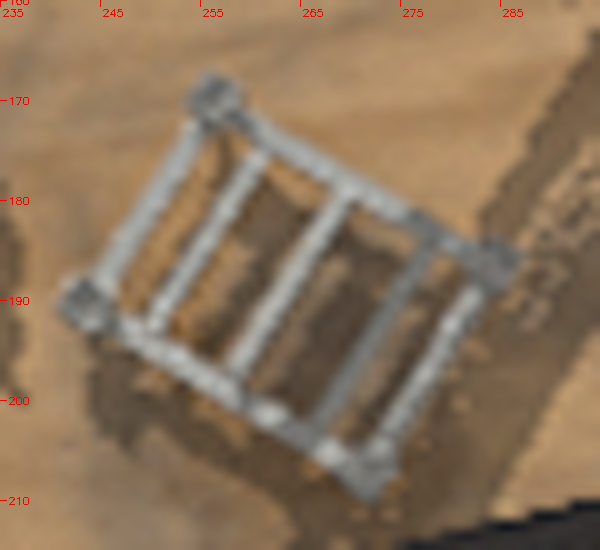

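View pics/t3.png

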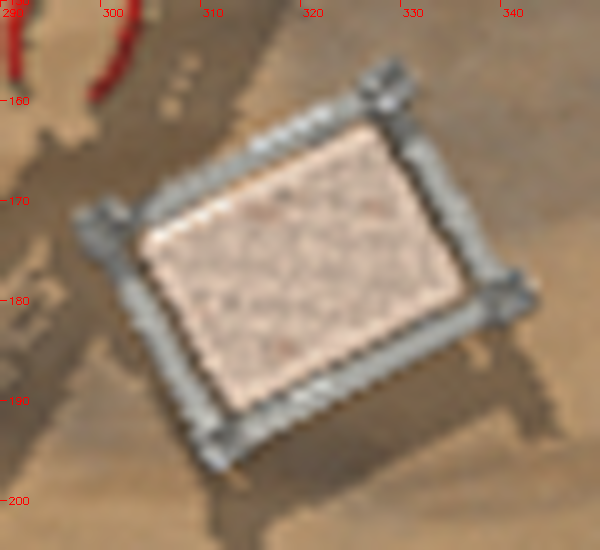

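View pics/s1.png

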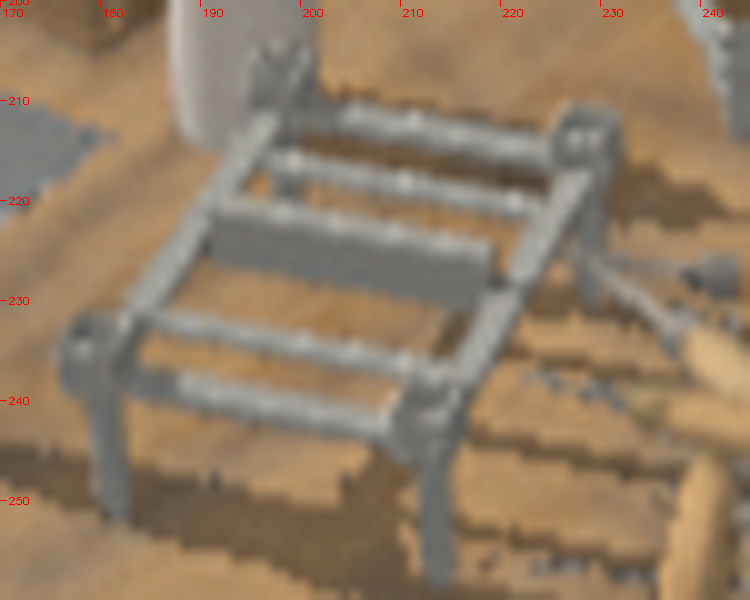

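View pics/s2.png

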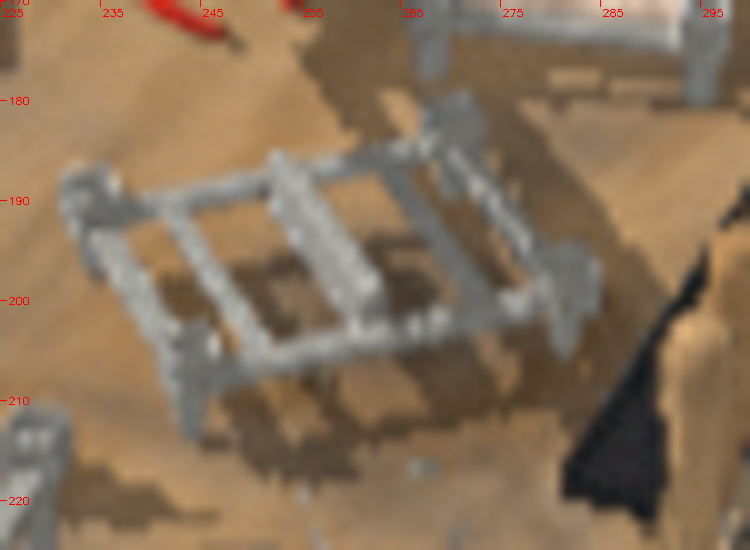

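View pics/s3.png

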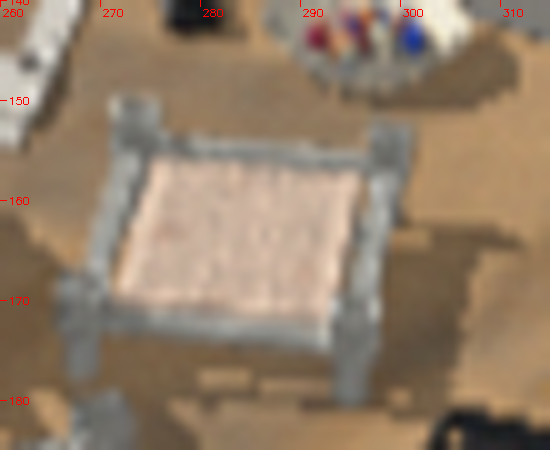

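```bash
cat >> h.py <<'E'
from scipy.optimize import least_squares
from scipy.spatial.transform import Rotation as R
from station import optics
CAL={n:optics.calibration(n) for n in("side","top")}
def proj(P,n):
    c=CAL[n]; return cv2.projectPoints(np.asarray(P,float).reshape(-1,1,3),c["rvec"],c["tvec"],c["K"],None)[0][:,0]
def fit(obs,dof6=True,x0=None):
    # obs: list of (cam,(u,v) ,modelpoint)
    M=np.array([o[2] for o in obs],float); U=np.array([o[1] for o in obs],float); cs=np.array([o[0] for o in obs])
    def pose(p):
        r=R.from_euler("ZYX",[p[3],p[4] if dof6 else 0,p[5] if dof6 else 0]); return r,np.array([p[0],p[1],p[2] if dof6 else 0])
    def res(p):
        r,t=pose(p); W=r.apply(M)+t
        e=np.vstack([proj(W[cs==n],n)-U[cs==n] for n in("side","top") if (cs==n).any()])
        return e.ravel()
    s=least_squares(res,x0,loss="soft_l1",f_scale=1.,x_scale=[100,100,100,1,1,1]); return s.x,res(s.x).reshape(-1,2)
E
python3 - <<'E'
from h import *
C=[(48,64),(48,-64),(-48,-64),(-48,64)]
# in top view: image up=+x, left=+y. order of corners: far-left... cyclic as in image (clockwise from upper-left)
data={
'tall':(68,[(178,181.3),(210.2,169.3),(218.7,192.5),(186.7,204.5)],[(198,205.8),(228.8,212.2),(212.8,239),(178.8,233.8)],[((181.8-.5,251.5),3),((213.5,257.5),2),((229,229.7),1)]),
'low':(38,[(256,169.3),(284,185.8),(271.5,207),(243,189.5)],[(233.6,187.6),(270,179.8),(281.7,195),(244,202.8)],None),
'base':(38,[(300,172.3),(328.2,157.7),(340.7,179.2),(311.3,194.3)],[None]*4,None)}
# top->side corner correspondences found by projection of rough location
def ray(n,u,z):
    c=CAL[n];Rm=R.from_rotvec(c["rvec"]).as_matrix();d=Rm.T@np.linalg.solve(c["K"],[*u,1]);o=-Rm.T@c["tvec"];return o+d*(z-o[2])/d[2]
for k,(h,tp,sd,ft) in data.items():
    W=np.array([ray("top",u,h) for u in tp]); print(k,W.round(0).tolist()); print(' len',[np.linalg.norm(W[i]-W[i-1]).round(1) for i in range(4)]); print(proj(W,"side").round(1).tolist())
E
```

```text
tall [[664.0, 284.0, 68.0], [702.0, 159.0, 68.0], [609.0, 131.0, 68.0], [572.0, 254.0, 68.0]]
 len [np.float64(97.1), np.float64(130.3), np.float64(97.4), np.float64(127.9)]
[[179.1, 233.1], [197.8, 206.2], [229.0, 211.9], [212.9, 239.4]]
low [[697.0, -16.0, 38.0], [622.0, -120.0, 38.0], [543.0, -64.0, 38.0], [620.0, 40.0, 38.0]]
 len [np.float64(95.3), np.float64(127.5), np.float64(96.7), np.float64(129.7)]
[[234.2, 188.0], [270.3, 180.7], [282.3, 195.8], [243.8, 203.9]]
base [[671.0, -187.0, 38.0], [721.0, -304.0, 38.0], [631.0, -342.0, 38.0], [580.0, -222.0, 38.0]]
 len [np.float64(97.2), np.float64(127.1), np.float64(98.4), np.float64(130.6)]
[[268.4, 168.0], [273.4, 151.0], [299.5, 153.4], [295.8, 171.2]]
```

Run:
```python
from h import *
T={'tall':(68,[(178,181.3),(210.2,169.3),(218.7,192.5),(186.7,204.5)],[(178.3,233.3),(197.5,205.3),(228.3,211.7),(212.3,238.5)]),
'low':(38,[(256,169.3),(284,185.8),(271.5,207),(243,189.5)],[(233.5,187.5),(270,179.7),(281.7,195),(244,202.7)]),
'base':(38,[(300,172.3),(328.2,157.7),(340.7,179.2),(311.3,194.3)],[(267.7,167.7),(273.2,150.3),(298.5,153),(294.7,170.3)])}
C=[(48,64),(48,-64),(-48,-64),(-48,64)]
for k,(h,tp,sd) in T.items():
    obs=[("top",u,(*c,h)) for u,c in zip(tp,C)]+[("side",u,(*c,h)) for u,c in zip(sd,C)]
    g={'tall':[640,207,0,-.3,0,0],'low':[620,-40,0,-.6,0,0],'base':[650,-264,0,.4,0,0]}[k]
    for d in(False,True):
        best=min((fit(obs,d,g[:3]+[y,0,0]) for y in(g[3],-g[3])),key=lambda s:abs(s[1]).sum())
        print(k,d,best[0].round(3),"res",abs(best[1]).max().round(2),abs(best[1]).mean().round(2))
```

```text
tall False [6.38100e+02 2.07177e+02 1.31500e+00 2.95000e-01 0.00000e+00 0.00000e+00] res 0.94 0.35
tall True [ 6.37435e+02  2.06858e+02  1.33900e+00  2.92000e-01  5.00000e-03
 -9.00000e-03] res 0.86 0.35
low False [621.661 -40.849   0.     -0.623   0.      0.   ] res 1.02 0.33
low True [ 6.20249e+02 -3.91830e+01  3.32900e+00 -6.22000e-01  1.10000e-02
  4.00000e-03] res 0.54 0.21
base False [ 652.735 -263.567    0.67     6.677    0.       0.   ] res 0.95 0.35
base True [ 6.52257e+02 -2.62554e+02  2.09500e+00  3.95000e-01 -7.00000e-03
 -5.00000e-03] res 0.79 0.27
```

Run:
```python
from h import *
t=cv2.imread("pics/top0.png"); s=cv2.imread("pics/side0.png")
crop(t,145,215,35,30,20,"pics/tL.png"); crop(s,190,275,35,35,16,"pics/sL.png")
```

```text
(no output)
```

View pics/tL.png

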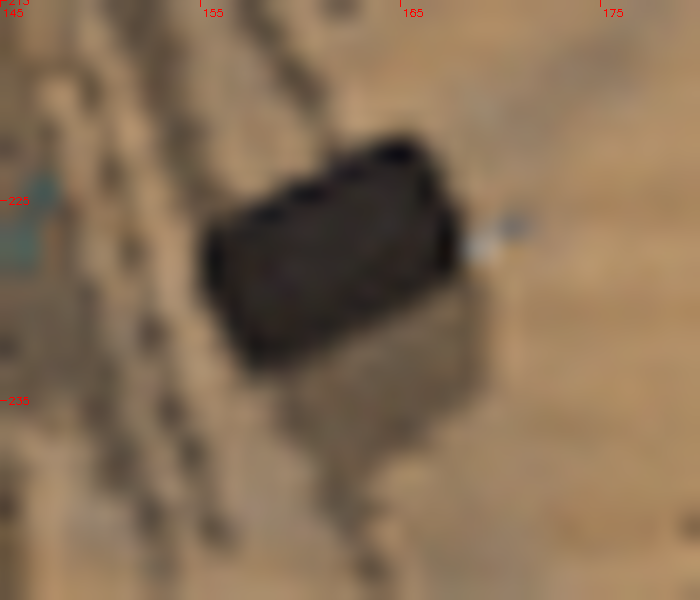

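View pics/sL.png

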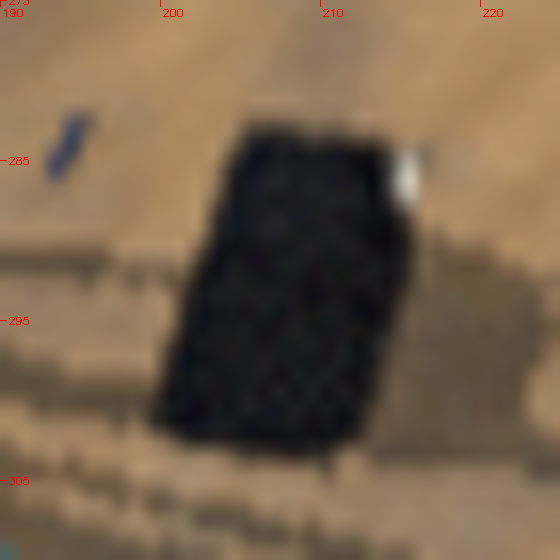

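```bash
cat > lump.py <<'E'
from h import *
from scipy.optimize import minimize
def lumpfit(files,box,p0,th,K=8,taper=3.,z=0):
    masks={}
    for n in box:
        im=cv2.imread(files[n]); x,y,w,h=box[n]
        g=cv2.resize(im[y:y+h,x:x+w].max(2),None,fx=K,fy=K,interpolation=cv2.INTER_CUBIC)
        m=(g<th).astype(np.uint8); nl,l,st,_=cv2.connectedComponentsWithStats(m); masks[n]=(l==1+st[1:,4].argmax())
    def parts(p):
        x,y,a=p; t=taper; b=[(sx*17,sy*26,0) for sx in(-1,1) for sy in(-1,1)]+[(sx*(17-t),sy*(26-t),26) for sx in(-1,1) for sy in(-1,1)]
        P=R.from_euler("z",a).apply(b)+[x,y,z]; out=[]
        for n in box:
            u=(proj(P,n)-np.array(box[n][:2])+.5)*K
            hl=cv2.convexHull((u*16).round().astype(np.int32)); r=np.zeros(masks[n].shape,np.uint8); cv2.fillConvexPoly(r,hl,1,shift=4)
            out.append((r.astype(bool)^masks[n]).sum()/masks[n].sum())
        return out
    best=None
    for a in np.arange(-1.5,1.5,.5)+p0[2]:
        x0,y0=p0[:2]
        s=minimize(lambda p:sum(parts(p)),[x0,y0,a],method="Nelder-Mead",options=dict(initial_simplex=[[x0,y0,a],[x0+20,y0,a],[x0,y0+20,a],[x0,y0,a+.3]]))
        if best is None or s.fun<best.fun: best=s
    return best.x.round(3),np.round(parts(best.x),3),{n:int(m.sum()/K/K) for n,m in masks.items()}
if __name__=="__main__":
    for th in(70,85,100):
        for tp in (2,4):
            print(th,tp,*lumpfit({"top":"pics/top0.png","side":"pics/side0.png"},{"top":(150,215,25,30),"side":(195,275,25,35)},(505,365,.3),th,taper=tp))
E
python3 lump.py
```

```text
70 2 [502.987 369.45    0.579] [0.438 0.326] {'top': 97, 'side': 244}
70 4 [503.569 369.318   0.543] [0.316 0.241] {'top': 97, 'side': 244}
85 2 [502.41  369.066   0.535] [0.321 0.285] {'top': 105, 'side': 257}
85 4 [502.592 369.806   0.503] [0.214 0.2  ] {'top': 105, 'side': 257}
100 2 [5.01654e+02 3.68631e+02 4.79000e-01] [0.214 0.343] {'top': 115, 'side': 320}
100 4 [5.01863e+02 3.69034e+02 4.45000e-01] [0.127 0.283] {'top': 115, 'side': 320}
```

```bash
cat > plan.py <<'E'
import sys,json,numpy as np
from scipy.spatial.transform import Rotation as R
from station import sensors
def cur():
    s=sensors.state(); return np.array(s["position"]),np.array(s["orientation"])
def plan(x,y,z,yaw,vmax=60,n=None,start=None):
    p,o=cur() if start is None else start
    r=R.from_euler("xyz",o); tgt=R.from_euler("xyz",[np.pi,0,yaw]); d=np.array([x,y,z])-p
    w=(r.inv()*tgt).as_rotvec()
    k=n or int(max(np.ceil(np.linalg.norm(d)/vmax),np.ceil(np.linalg.norm(w)/.18)))
    print("dist",np.linalg.norm(d).round(1),"dyaw",np.linalg.norm(w).round(3),"rows",k)
    for i in range(k):
        ri=r*R.from_rotvec(w*i/k); s=ri.inv().apply(d/k)/1000
        print(dict(zip(["x","y","z","wx","wy","wz"],[*s.round(4).tolist(),*(w/k).round(3).tolist()])))
if __name__=="__main__":
    a=[float(v) for v in sys.argv[1:]]
    s=sensors.state(); print("t",s["t"],"p",s["position"].round(1),"o",s["orientation"].round(3),"F",s["wrist_force"].round(1),"g",round(s["gripper_width"],1),"j",s["joint_positions"].round(2))
    if a: plan(*a[:4],**({"n":int(a[4])} if len(a)>4 else {}))
E
python3 - <<'E'
from h import *
im=cv2.imread("pics/top0.png")
def ray(n,u,z):
    c=CAL[n];Rm=R.from_rotvec(c["rvec"]).as_matrix();d=Rm.T@np.linalg.solve(c["K"],[*u,1]);o=-Rm.T@c["tvec"];return o+d*(z-o[2])/d[2]
g=cv2.resize(im[215:245,150:175].max(2),None,fx=8,fy=8,interpolation=cv2.INTER_CUBIC)
for th in(75,90,100):
    m=(g<th).astype(np.uint8); nl,l,st,_=cv2.connectedComponentsWithStats(m); ys,xs=np.where(l==1+st[1:,4].argmax())
    b=cv2.boxPoints(cv2.minAreaRect(np.c_[xs,ys].astype(np.float32)))/8+[150-.5,215-.5]
    W=np.array([ray("top",u,13) for u in b]); e=W[1:]-W[:-1]
    print(W.mean(0).round(1),np.linalg.norm(e,axis=1).round(1),np.arctan2(e[:,1],e[:,0]).round(2))
print("graver",ray("top",(245,240),100),"stamp",ray("top",(370,188),30))
E
python3 plan.py 600 -250 220 0.6
```

```text
[501.5 366.9  13. ] [49.5 33.4 49.3] [-1.16 -2.71  1.98]
[501.2 366.8  13. ] [50.7 36.4 50.5] [-1.17 -2.72  1.97]
[500.8 366.5  13. ] [51.8 40.  51.5] [-1.17 -2.72  1.97]
graver [419.83605244  43.24523353 100.        ] stamp [ 588.73759891 -453.11691711   30.        ]
t 0.1 p [ 258.2 -595.9  237.9] o [-3.14   0.     0.409] F [ 1.  -0.6  0.5] g 88.0 j [ 1.1   0.54 -0.    1.54  0.    1.07 -0.07]
dist 486.7 dyaw 0.191 rows 9
{'x': 0.0501, 'y': -0.0202, 'z': 0.002, 'wx': -0.0, 'wy': -0.0, 'wz': -0.021}
{'x': 0.0506, 'y': -0.0191, 'z': 0.002, 'wx': -0.0, 'wy': -0.0, 'wz': -0.021}
{'x': 0.0509, 'y': -0.018, 'z': 0.002, 'wx': -0.0, 'wy': -0.0, 'wz': -0.021}
{'x': 0.0513, 'y': -0.0169, 'z': 0.002, 'wx': -0.0, 'wy': -0.0, 'wz': -0.021}
{'x': 0.0517, 'y': -0.0158, 'z': 0.002, 'wx': -0.0, 'wy': -0.0, 'wz': -0.021}
{'x': 0.052, 'y': -0.0147, 'z': 0.002, 'wx': -0.0, 'wy': -0.0, 'wz': -0.021}
{'x': 0.0523, 'y': -0.0136, 'z': 0.002, 'wx': -0.0, 'wy': -0.0, 'wz': -0.021}
{'x': 0.0526, 'y': -0.0125, 'z': 0.002, 'wx': -0.0, 'wy': -0.0, 'wz': -0.021}
{'x': 0.0528, 'y': -0.0114, 'z': 0.002, 'wx': -0.0, 'wy': -0.0, 'wz': -0.021}
```

```bash
python3 -m creep '[{"jaw":1,"x":0.051,"y":-0.020,"wz":-0.02},{"x":0.051,"y":-0.019,"wz":-0.02},{"x":0.051,"y":-0.018,"wz":-0.02},{"x":0.051,"y":-0.017,"wz":-0.02},{"x":0.052,"y":-0.016,"wz":-0.02},{"x":0.052,"y":-0.015,"wz":-0.02},{"x":0.052,"y":-0.014,"wz":-0.02},{"x":0.052,"y":-0.013,"wz":-0.05}]'; python3 plan.py 600 150 200 1.4
```

```text
t 0.1 p [ 258.2 -595.9  237.9] o [-3.14   0.     0.409] F [ 1.  -0.6  0.5] g 88.0 j [ 1.1   0.54 -0.    1.54  0.    1.07 -0.07]
dist 821.4 dyaw 0.991 rows 14
{'x': 0.0436, 'y': -0.0392, 'z': 0.0028, 'wx': -0.0, 'wy': -0.0, 'wz': -0.071}
{'x': 0.0463, 'y': -0.036, 'z': 0.0028, 'wx': -0.0, 'wy': -0.0, 'wz': -0.071}
{'x': 0.0487, 'y': -0.0326, 'z': 0.0028, 'wx': -0.0, 'wy': -0.0, 'wz': -0.071}
{'x': 0.0509, 'y': -0.0291, 'z': 0.0027, 'wx': -0.0, 'wy': -0.0, 'wz': -0.071}
{'x': 0.0528, 'y': -0.0254, 'z': 0.0027, 'wx': -0.0, 'wy': -0.0, 'wz': -0.071}
{'x': 0.0545, 'y': -0.0216, 'z': 0.0027, 'wx': -0.0, 'wy': -0.0, 'wz': -0.071}
{'x': 0.0559, 'y': -0.0177, 'z': 0.0027, 'wx': -0.0, 'wy': -0.0, 'wz': -0.071}
{'x': 0.057, 'y': -0.0137, 'z': 0.0027, 'wx': -0.0, 'wy': -0.0, 'wz': -0.071}
{'x': 0.0578, 'y': -0.0097, 'z': 0.0027, 'wx': -0.0, 'wy': -0.0, 'wz': -0.071}
{'x': 0.0583, 'y': -0.0056, 'z': 0.0027, 'wx': -0.0, 'wy': -0.0, 'wz': -0.071}
{'x': 0.0586, 'y': -0.0014, 'z': 0.0027, 'wx': -0.0, 'wy': -0.0, 'wz': -0.071}
{'x': 0.0585, 'y': 0.0027, 'z': 0.0027, 'wx': -0.0, 'wy': -0.0, 'wz': -0.071}
{'x': 0.0582, 'y': 0.0069, 'z': 0.0027, 'wx': -0.0, 'wy': -0.0, 'wz': -0.071}
{'x': 0.0576, 'y': 0.011, 'z': 0.0027, 'wx': -0.0, 'wy': -0.0, 'wz': -0.071}invalid input at $[0]: expected keys jaw, x, y, z, wx, wy, wz
```

All keys are required in each row, so nothing moved. I'll resend with full rows.

```bash
python3 -m creep '[{"jaw":1,"x":0.051,"y":-0.020,"z":0,"wx":0,"wy":0,"wz":-0.02},{"jaw":1,"x":0.051,"y":-0.019,"z":0,"wx":0,"wy":0,"wz":-0.02},{"jaw":1,"x":0.051,"y":-0.018,"z":0,"wx":0,"wy":0,"wz":-0.02},{"jaw":1,"x":0.051,"y":-0.017,"z":0,"wx":0,"wy":0,"wz":-0.02},{"jaw":1,"x":0.052,"y":-0.016,"z":0,"wx":0,"wy":0,"wz":-0.02},{"jaw":1,"x":0.052,"y":-0.015,"z":0,"wx":0,"wy":0,"wz":-0.02},{"jaw":1,"x":0.052,"y":-0.014,"z":0,"wx":0,"wy":0,"wz":-0.02},{"jaw":1,"x":0.052,"y":-0.013,"z":0,"wx":0,"wy":0,"wz":-0.05}]'; python3 plan.py 600 150 220 1.4
```

```text
t: 1.1
position: [564.4, -287.8, 238.4]
orientation: [-3.141, 0.0, 0.6]
wrist_force: [0.1, -0.1, 0.3]
gripper_width: 87.9
t 1.1 p [ 564.4 -287.8  238.4] o [-3.141  0.     0.6  ] F [ 0.1 -0.1  0.3] g 87.9 j [ 0.5   0.51 -0.14  1.58  0.08  1.06 -0.63]
dist 439.7 dyaw 0.8 rows 8
{'x': 0.0346, 'y': -0.0427, 'z': 0.0023, 'wx': -0.0, 'wy': 0.0, 'wz': -0.1}
{'x': 0.0387, 'y': -0.039, 'z': 0.0023, 'wx': -0.0, 'wy': 0.0, 'wz': -0.1}
{'x': 0.0424, 'y': -0.0349, 'z': 0.0023, 'wx': -0.0, 'wy': 0.0, 'wz': -0.1}
{'x': 0.0456, 'y': -0.0305, 'z': 0.0023, 'wx': -0.0, 'wy': 0.0, 'wz': -0.1}
{'x': 0.0485, 'y': -0.0258, 'z': 0.0023, 'wx': -0.0, 'wy': 0.0, 'wz': -0.1}
{'x': 0.0508, 'y': -0.0209, 'z': 0.0023, 'wx': -0.0, 'wy': 0.0, 'wz': -0.1}
{'x': 0.0526, 'y': -0.0157, 'z': 0.0023, 'wx': -0.0, 'wy': 0.0, 'wz': -0.1}
{'x': 0.0539, 'y': -0.0104, 'z': 0.0023, 'wx': -0.0, 'wy': 0.0, 'wz': -0.1}
```

```bash
python3 -m creep '[{"jaw":1,"x":0.035,"y":-0.043,"z":0.002,"wx":0,"wy":0,"wz":-0.1},{"jaw":1,"x":0.039,"y":-0.039,"z":0.002,"wx":0,"wy":0,"wz":-0.1},{"jaw":1,"x":0.042,"y":-0.035,"z":0.002,"wx":0,"wy":0,"wz":-0.1},{"jaw":1,"x":0.046,"y":-0.030,"z":0.002,"wx":0,"wy":0,"wz":-0.1},{"jaw":1,"x":0.049,"y":-0.026,"z":0.002,"wx":0,"wy":0,"wz":-0.1},{"jaw":1,"x":0.051,"y":-0.021,"z":0.002,"wx":0,"wy":0,"wz":-0.1},{"jaw":1,"x":0.053,"y":-0.016,"z":0.002,"wx":0,"wy":0,"wz":-0.1},{"jaw":1,"x":0.054,"y":-0.010,"z":0.002,"wx":0,"wy":0,"wz":-0.1}]'; python3 plan.py 502 368 160 1.97
```

```text
t: 2.1
position: [600.5, 151.8, 222.4]
orientation: [-3.141, 0.0, 1.402]
wrist_force: [0.6, 0.1, -0.0]
gripper_width: 88.0
t 2.1 p [600.5 151.8 222.4] o [-3.141  0.     1.402] F [ 0.6  0.1 -0. ] g 88.0 j [-0.03  0.54 -0.41  1.62  0.24  1.04 -0.68]
dist 245.6 dyaw 0.568 rows 5
{'x': 0.0393, 'y': -0.0267, 'z': 0.0125, 'wx': -0.0, 'wy': 0.0, 'wz': -0.114}
{'x': 0.0421, 'y': -0.0221, 'z': 0.0125, 'wx': -0.0, 'wy': 0.0, 'wz': -0.114}
{'x': 0.0443, 'y': -0.0171, 'z': 0.0125, 'wx': -0.0, 'wy': 0.0, 'wz': -0.114}
{'x': 0.046, 'y': -0.012, 'z': 0.0125, 'wx': -0.0, 'wy': 0.0, 'wz': -0.114}
{'x': 0.047, 'y': -0.0067, 'z': 0.0125, 'wx': -0.0, 'wy': 0.0, 'wz': -0.114}
```

```bash
python3 -m creep '[{"jaw":1,"x":0.039,"y":-0.027,"z":0.012,"wx":0,"wy":0,"wz":-0.114},{"jaw":1,"x":0.042,"y":-0.022,"z":0.012,"wx":0,"wy":0,"wz":-0.114},{"jaw":0.8,"x":0.044,"y":-0.017,"z":0.012,"wx":0,"wy":0,"wz":-0.114},{"jaw":0.8,"x":0.046,"y":-0.012,"z":0.012,"wx":0,"wy":0,"wz":-0.114},{"jaw":0.8,"x":0.047,"y":-0.007,"z":0.012,"wx":0,"wy":0,"wz":-0.114},{"jaw":0.8,"x":0,"y":0,"z":0,"wx":0,"wy":0,"wz":0}]'; python3 plan.py 502 368 60 1.97
python3 - <<'E'
from h import *
t=optics.get_image("top")[:,:,::-1]; s=optics.get_image("side")[:,:,::-1]
cv2.imwrite("pics/top1.png",t);cv2.imwrite("pics/side1.png",s)
crop(t,130,185,70,60,8,"pics/t1L.png"); crop(s,160,225,90,90,6,"pics/s1L.png")
E
```

```text
t: 2.85
position: [498.4, 370.0, 161.6]
orientation: [-3.139, -0.003, 1.977]
wrist_force: [-0.2, -1.1, 0.5]
gripper_width: 70.3
t 2.85 p [498.4 370.  161.6] o [-3.139e+00 -3.000e-03  1.977e+00] F [-0.2 -1.1  0.5] g 70.3 j [-0.32  0.64 -0.55  1.66  0.39  0.96 -0.61]
dist 101.7 dyaw 0.008 rows 2
{'x': -0.0018, 'y': 0.0014, 'z': 0.0508, 'wx': -0.001, 'wy': -0.001, 'wz': 0.003}
{'x': -0.0017, 'y': 0.0013, 'z': 0.0508, 'wx': -0.001, 'wy': -0.001, 'wz': 0.003}
```

View pics/t1L.png

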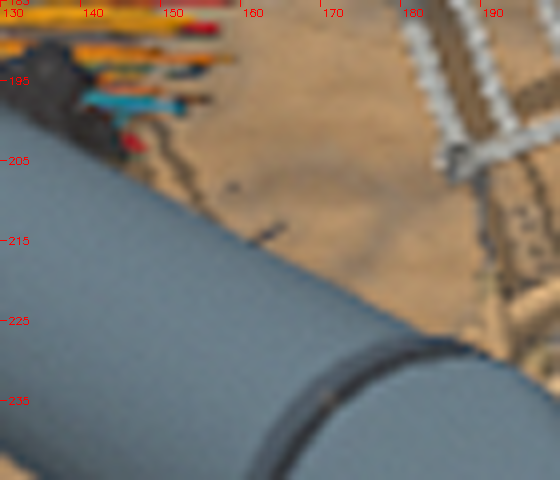

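View pics/s1L.png

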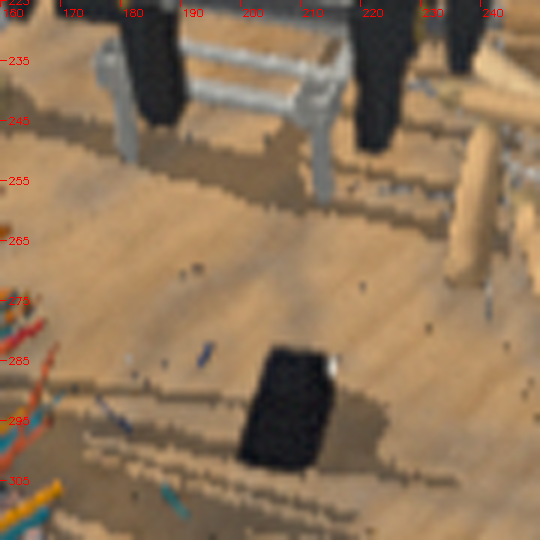

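```bash
python3 -m creep '[{"jaw":0.8,"x":-0.002,"y":0.002,"z":0.05,"wx":0,"wy":0,"wz":0.003},{"jaw":0.8,"x":-0.002,"y":0.001,"z":0.05,"wx":0,"wy":0,"wz":0.003},{"jaw":0.8,"x":0,"y":0,"z":0.03,"wx":0,"wy":0,"wz":0},{"jaw":0.8,"x":0,"y":0,"z":0,"wx":0,"wy":0,"wz":0}]'; python3 plan.py 502 368 4 1.97
python3 - <<'E'
from h import *
s=optics.get_image("side")[:,:,::-1]
cv2.imwrite("pics/side2.png",s)
crop(s,160,225,90,90,6,"pics/s2L.png")
E
```

```text
t: 3.45
position: [506.5, 360.4, 30.7]
orientation: [-3.138, 0.003, 1.96]
wrist_force: [0.7, 0.2, 0.3]
gripper_width: 70.5
t 3.45 p [506.5 360.4  30.7] o [-3.138e+00  3.000e-03  1.960e+00] F [0.7 0.2 0.3] g 70.5 j [-0.37  0.82 -0.46  1.7   0.5   0.75 -0.69]
dist 28.1 dyaw 0.011 rows 1
{'x': 0.0088, 'y': -0.0012, 'z': 0.0266, 'wx': -0.004, 'wy': 0.003, 'wz': -0.01}
```

View pics/s2L.png

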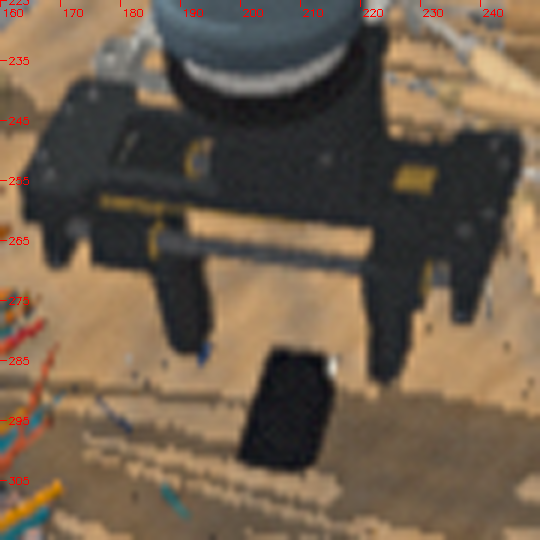

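```bash
python3 - <<'E'
from h import *
from station import sensors
s=sensors.state(); p=s["position"]; r=R.from_euler("xyz",s["orientation"])
print(p, proj(p[None],"side"), proj(p+r.apply([[0,44,0],[0,-44,0]]),"side"))
print("lump top c",proj([[502,368,26],[502,368,0]],"side"))
E
python3 plan.py 502 368 30 1.97
```

```text
[507.40404139 361.88806067  32.59241671] [[207.41072386 283.46822726]] [[190.28038046 281.00196723]
 [224.74580313 285.96396317]]
lump top c [[207.7376446  287.78515224]
 [208.33251204 295.14842925]]
t 3.5 p [507.4 361.9  32.6] o [-3.141e+00  1.000e-03  1.961e+00] F [ 0.3 -0.   1. ] g 70.4 j [-0.37  0.82 -0.46  1.7   0.5   0.75 -0.69]
dist 8.6 dyaw 0.01 rows 1
{'x': 0.0077, 'y': -0.0027, 'z': 0.0026, 'wx': -0.001, 'wy': 0.001, 'wz': -0.009}
```

```bash
python3 -m creep '[{"jaw":0.8,"x":0.008,"y":-0.002,"z":0.0,"wx":0,"wy":0,"wz":-0.01},{"jaw":0.8,"x":0,"y":0,"z":0.015,"wx":0,"wy":0,"wz":0},{"jaw":0.8,"x":0,"y":0,"z":0.011,"wx":0,"wy":0,"wz":0},{"jaw":0.8,"x":0,"y":0,"z":0,"wx":0,"wy":0,"wz":0}]'; python3 plan.py 502 368 4 1.97
```

```text
t: 4.0
position: [501.1, 369.2, 5.4]
orientation: [-3.139, 0.001, 1.973]
wrist_force: [0.6, 0.1, -0.3]
gripper_width: 70.5
t 4.0 p [501.1 369.2   5.4] o [-3.139e+00  1.000e-03  1.973e+00] F [ 0.6  0.1 -0.3] g 70.5 j [-0.4   0.86 -0.44  1.7   0.52  0.71 -0.71]
dist 2.1 dyaw 0.004 rows 1
{'x': -0.0015, 'y': 0.0003, 'z': 0.0014, 'wx': -0.002, 'wy': 0.001, 'wz': 0.003}
```

```bash
python3 -m creep '[{"jaw":0.3,"x":0,"y":0,"z":0,"wx":0,"wy":0,"wz":0},{"jaw":0.25,"x":0,"y":0,"z":0,"wx":0,"wy":0,"wz":0},{"jaw":0.2,"x":0,"y":0,"z":0,"wx":0,"wy":0,"wz":0},{"jaw":0.2,"x":0,"y":0,"z":0,"wx":0,"wy":0,"wz":0}]' 20
python3 - <<'E'
from h import *
s=optics.get_image("side")[:,:,::-1]
crop(s,160,225,90,90,6,"pics/s3L.png")
E
```

```text
t: 4.5
position: [501.9, 370.1, 6.9]
orientation: [3.141, -0.0, 1.973]
wrist_force: [1.7, 0.6, -1.0]
gripper_width: 32.6
```

View pics/s3L.png

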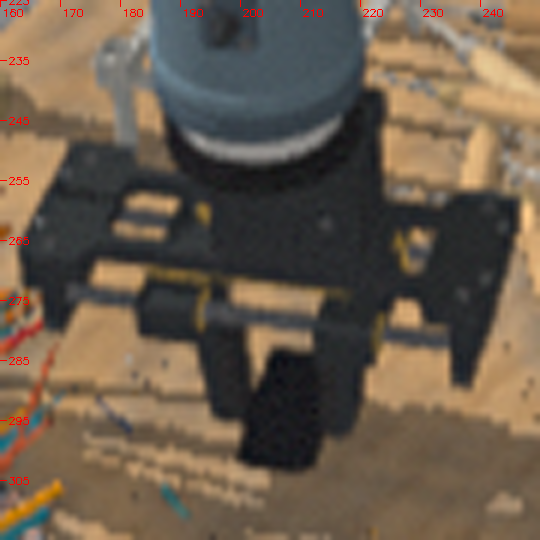

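```bash
python3 -m creep '[{"jaw":0.2,"x":0,"y":0,"z":-0.01,"wx":0,"wy":0,"wz":0},{"jaw":0.2,"x":0,"y":0,"z":-0.03,"wx":0,"wy":0,"wz":0},{"jaw":0.2,"x":0,"y":0,"z":-0.05,"wx":0,"wy":0,"wz":0},{"jaw":0.2,"x":0,"y":0,"z":-0.05,"wx":0,"wy":0,"wz":0},{"jaw":0.2,"x":0,"y":0,"z":-0.05,"wx":0,"wy":0,"wz":0},{"jaw":0.2,"x":0,"y":0,"z":-0.03,"wx":0,"wy":0,"wz":0}]' 25; python3 plan.py 620 50 240 1.97 8;  python3 - <<'E'
from h import *
s=optics.get_image("side")[:,:,::-1]
crop(s,150,125,120,100,6,"pics/s4L.png")
E
```

```text
t: 5.3
position: [502.1, 370.7, 230.1]
orientation: [3.138, -0.001, 1.973]
wrist_force: [0.0, -0.0, -1.8]
gripper_width: 30.3
t 5.3 p [502.1 370.7 230.1] o [ 3.138e+00 -1.000e-03  1.973e+00] F [ 0.  -0.  -1.8] g 30.3 j [-0.3   0.57 -0.58  1.6   0.34  1.08 -0.57]
dist 341.8 dyaw 0.004 rows 8
{'x': -0.0427, 'y': -0.0021, 'z': -0.0013, 'wx': 0.0, 'wy': -0.0, 'wz': 0.0}
{'x': -0.0427, 'y': -0.0021, 'z': -0.0013, 'wx': 0.0, 'wy': -0.0, 'wz': 0.0}
{'x': -0.0427, 'y': -0.0021, 'z': -0.0013, 'wx': 0.0, 'wy': -0.0, 'wz': 0.0}
{'x': -0.0427, 'y': -0.0021, 'z': -0.0013, 'wx': 0.0, 'wy': -0.0, 'wz': 0.0}
{'x': -0.0427, 'y': -0.0021, 'z': -0.0013, 'wx': 0.0, 'wy': -0.0, 'wz': 0.0}
{'x': -0.0427, 'y': -0.002, 'z': -0.0013, 'wx': 0.0, 'wy': -0.0, 'wz': 0.0}
{'x': -0.0427, 'y': -0.002, 'z': -0.0012, 'wx': 0.0, 'wy': -0.0, 'wz': 0.0}
{'x': -0.0427, 'y': -0.002, 'z': -0.0012, 'wx': 0.0, 'wy': -0.0, 'wz': 0.0}
```

View pics/s4L.png

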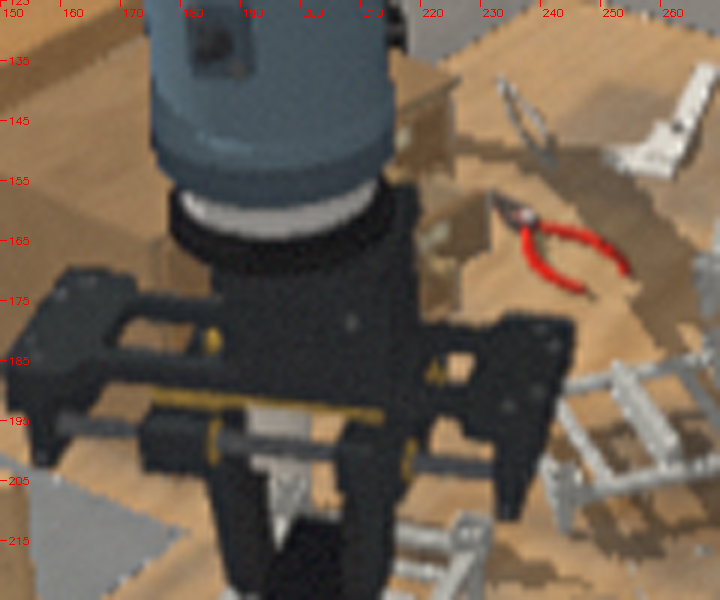

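Run:
```python
from h import *
s=optics.get_image("side")[:,:,::-1]
crop(s,175,190,50,50,12,"pics/s5L.png")
from station import sensors
st=sensors.state(); print(st["position"],st["gripper_width"],proj(st["position"][None],"side"))
```

```text
[503.0966473  371.61941292 231.04335297] 30.35007214522873 [[200.96862213 222.5014003 ]]
```

View pics/s5L.png

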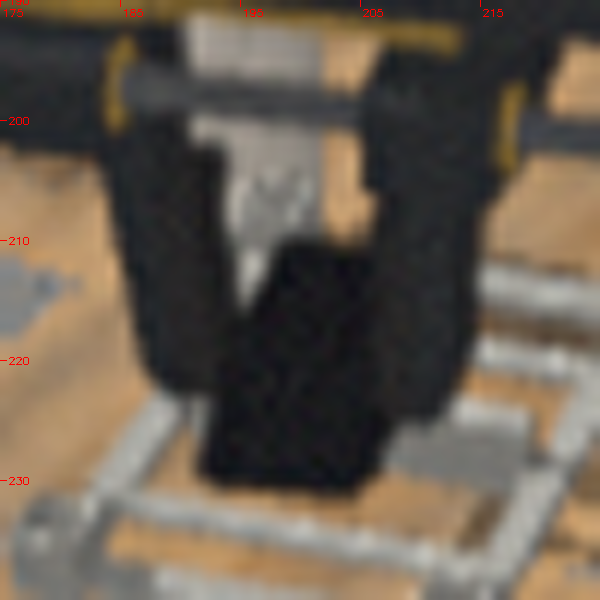

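```bash
python3 -m creep '[{"jaw":0.2,"x":-0.043,"y":-0.002,"z":-0.001,"wx":0,"wy":0,"wz":0},{"jaw":0.2,"x":-0.043,"y":-0.002,"z":-0.001,"wx":0,"wy":0,"wz":0},{"jaw":0.2,"x":-0.043,"y":-0.002,"z":-0.001,"wx":0,"wy":0,"wz":0},{"jaw":0.2,"x":-0.043,"y":-0.002,"z":-0.001,"wx":0,"wy":0,"wz":0},{"jaw":0.2,"x":-0.043,"y":-0.002,"z":-0.001,"wx":0,"wy":0,"wz":0},{"jaw":0.2,"x":-0.043,"y":-0.002,"z":-0.001,"wx":0,"wy":0,"wz":0},{"jaw":0.2,"x":-0.043,"y":-0.002,"z":-0.001,"wx":0,"wy":0,"wz":0},{"jaw":0.2,"x":-0.043,"y":-0.002,"z":-0.001,"wx":0,"wy":0,"wz":0}]'; python3 plan.py 652.3 -263 180 1.966 8
```

```text
t: 6.4
position: [621.1, 45.7, 233.4]
orientation: [-3.139, -0.001, 1.973]
wrist_force: [0.9, 0.1, -1.7]
gripper_width: 30.1
t 6.4 p [621.1  45.7 233.4] o [-3.139e+00 -1.000e-03  1.973e+00] F [ 0.9  0.1 -1.7] g 30.1 j [ 0.23  0.55 -0.53  1.59  0.31  1.08  0.02]
dist 314.8 dyaw 0.007 rows 8
{'x': -0.037, 'y': -0.0115, 'z': 0.0067, 'wx': -0.0, 'wy': -0.0, 'wz': 0.001}
{'x': -0.037, 'y': -0.0115, 'z': 0.0067, 'wx': -0.0, 'wy': -0.0, 'wz': 0.001}
{'x': -0.0371, 'y': -0.0114, 'z': 0.0067, 'wx': -0.0, 'wy': -0.0, 'wz': 0.001}
{'x': -0.0371, 'y': -0.0114, 'z': 0.0067, 'wx': -0.0, 'wy': -0.0, 'wz': 0.001}
{'x': -0.0371, 'y': -0.0114, 'z': 0.0067, 'wx': -0.0, 'wy': -0.0, 'wz': 0.001}
{'x': -0.0371, 'y': -0.0113, 'z': 0.0067, 'wx': -0.0, 'wy': -0.0, 'wz': 0.001}
{'x': -0.0371, 'y': -0.0113, 'z': 0.0067, 'wx': -0.0, 'wy': -0.0, 'wz': 0.001}
{'x': -0.0371, 'y': -0.0113, 'z': 0.0067, 'wx': -0.0, 'wy': -0.0, 'wz': 0.001}
```

```bash
python3 -m creep '[{"jaw":0.2,"x":-0.037,"y":-0.0115,"z":0.0067,"wx":0,"wy":0,"wz":0},{"jaw":0.2,"x":-0.037,"y":-0.0115,"z":0.0067,"wx":0,"wy":0,"wz":0},{"jaw":0.2,"x":-0.037,"y":-0.0115,"z":0.0067,"wx":0,"wy":0,"wz":0},{"jaw":0.2,"x":-0.037,"y":-0.0115,"z":0.0067,"wx":0,"wy":0,"wz":0},{"jaw":0.2,"x":-0.037,"y":-0.0115,"z":0.0067,"wx":0,"wy":0,"wz":0},{"jaw":0.2,"x":-0.037,"y":-0.011,"z":0.0067,"wx":0,"wy":0,"wz":0},{"jaw":0.2,"x":-0.037,"y":-0.011,"z":0.0067,"wx":0,"wy":0,"wz":0},{"jaw":0.2,"x":-0.037,"y":-0.011,"z":0.0067,"wx":0,"wy":0,"wz":0}]'; python3 plan.py 652.3 -263 100 1.966
```

```text
t: 7.4
position: [653.3, -261.5, 179.3]
orientation: [-3.14, -0.002, 1.973]
wrist_force: [-0.2, 0.0, -1.2]
gripper_width: 30.4
t 7.4 p [ 653.3 -261.5  179.3] o [-3.140e+00 -2.000e-03  1.973e+00] F [-0.2  0.  -1.2] g 30.4 j [ 0.6   0.73 -0.45  1.4   0.34  1.08  0.49]
dist 79.3 dyaw 0.007 rows 2
{'x': -0.0005, 'y': -0.0007, 'z': 0.0396, 'wx': -0.001, 'wy': -0.001, 'wz': 0.004}
{'x': -0.0005, 'y': -0.0007, 'z': 0.0396, 'wx': -0.001, 'wy': -0.001, 'wz': 0.004}
```

```bash
python3 -m creep '[{"jaw":0.2,"x":-0.001,"y":-0.001,"z":0.04,"wx":0,"wy":0,"wz":0.003},{"jaw":0.2,"x":0,"y":0,"z":0.04,"wx":0,"wy":0,"wz":0.003},{"jaw":0.2,"x":0,"y":0,"z":0.04,"wx":0,"wy":0,"wz":0},{"jaw":0.2,"x":0,"y":0,"z":0.01,"wx":0,"wy":0,"wz":0},{"jaw":0.2,"x":0,"y":0,"z":0,"wx":0,"wy":0,"wz":0}]'; python3 plan.py 652.3 -263 33 1.966;python3 - <<'E'
from h import *
s=optics.get_image("side")[:,:,::-1];t=optics.get_image("top")[:,:,::-1]
crop(s,240,100,90,90,6,"pics/s6L.png");crop(t,280,130,80,80,6,"pics/t6L.png")
E
```

```text
t: 8.02
position: [653.3, -261.6, 50.7]
orientation: [-3.141, -0.001, 1.967]
wrist_force: [0.2, 0.4, -0.6]
gripper_width: 29.9
t 8.025 p [ 653.3 -261.6   50.7] o [-3.141e+00 -1.000e-03  1.967e+00] F [ 0.2  0.4 -0.6] g 29.9 j [ 0.57  0.88 -0.4   1.46  0.4   0.88  0.43]
dist 17.8 dyaw 0.002 rows 1
{'x': -0.0009, 'y': -0.0015, 'z': 0.0177, 'wx': -0.001, 'wy': -0.001, 'wz': 0.001}
```

View pics/s6L.png

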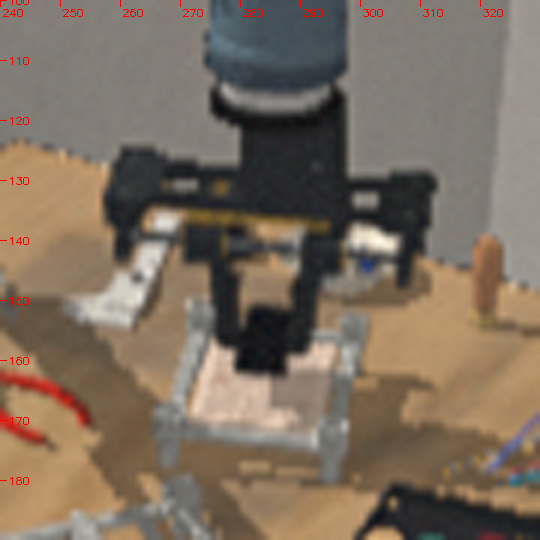

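View pics/t6L.png

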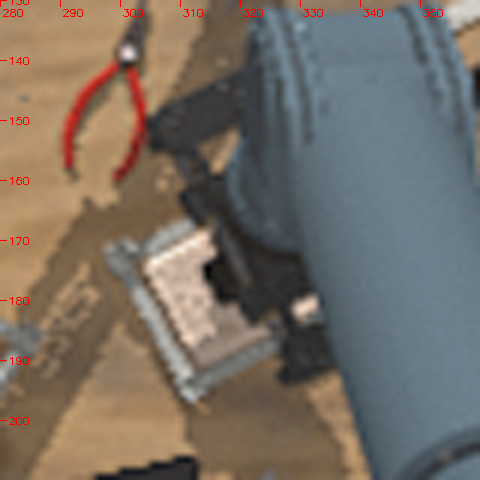

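```bash
python3 -m creep '[{"jaw":0.2,"x":-0.001,"y":-0.001,"z":0.010,"wx":0,"wy":0,"wz":0},{"jaw":0.2,"x":0,"y":0,"z":0.005,"wx":0,"wy":0,"wz":0},{"jaw":0.2,"x":0,"y":0,"z":0,"wx":0,"wy":0,"wz":0}]';  python3 -m creep '[{"jaw":0.2,"x":0,"y":0,"z":0.0015,"wx":0,"wy":0,"wz":0},{"jaw":0.2,"x":0,"y":0,"z":0.0,"wx":0,"wy":0,"wz":0}]'; python3 -m creep '[{"jaw":0.2,"x":0,"y":0,"z":0.0015,"wx":0,"wy":0,"wz":0},{"jaw":0.2,"x":0,"y":0,"z":0.0,"wx":0,"wy":0,"wz":0}]'
```

```text
t: 8.5
position: [652.7, -263.2, 35.6]
orientation: [-3.141, -0.001, 1.967]
wrist_force: [-0.5, -0.1, -1.5]
gripper_width: 30.2
t: 8.75
position: [653.2, -263.2, 34.6]
orientation: [3.142, -0.0, 1.967]
wrist_force: [-0.3, 0.3, -1.9]
gripper_width: 30.2
t: 9.0
position: [653.1, -263.2, 33.0]
orientation: [-3.141, -0.0, 1.967]
wrist_force: [-0.4, 0.7, -0.8]
gripper_width: 30.2
```

```bash
for i in 1 2; do python3 -m creep '[{"jaw":0.2,"x":0,"y":0,"z":0.001,"wx":0,"wy":0,"wz":0},{"jaw":0.2,"x":0,"y":0,"z":0.0,"wx":0,"wy":0,"wz":0}]'|grep -v ori; done
```

```text
t: 9.25
position: [653.2, -263.2, 32.3]
wrist_force: [-0.2, -0.8, -0.6]
gripper_width: 30.4
t: 9.5
position: [653.3, -263.2, 32.2]
wrist_force: [-3.1, 0.3, 8.1]
gripper_width: 29.8
```

```bash
python3 -m creep '[{"jaw":0.42,"x":0,"y":0,"z":0,"wx":0,"wy":0,"wz":0},{"jaw":0.55,"x":0,"y":0,"z":0,"wx":0,"wy":0,"wz":0},{"jaw":0.55,"x":0,"y":0,"z":0,"wx":0,"wy":0,"wz":0},{"jaw":0.55,"x":0,"y":0,"z":-0.02,"wx":0,"wy":0,"wz":0},{"jaw":0.55,"x":0,"y":0,"z":-0.06,"wx":0,"wy":0,"wz":0},{"jaw":0.55,"x":0,"y":0,"z":-0.06,"wx":0,"wy":0,"wz":0},{"jaw":0.4,"x":0,"y":0,"z":-0.05,"wx":0,"wy":0,"wz":0}]'; python3 plan.py 630 120 200 0.6 8
```

```text
t: 10.38
position: [653.8, -263.2, 225.5]
orientation: [3.139, 0.002, 1.967]
wrist_force: [0.4, 0.1, 0.1]
gripper_width: 40.7
t 10.375 p [ 653.8 -263.2  225.5] o [3.139e+00 2.000e-03 1.967e+00] F [0.4 0.1 0.1] g 40.7 j [ 0.6   0.69 -0.47  1.37  0.32  1.16  0.5 ]
dist 384.8 dyaw 1.367 rows 8
{'x': 0.0453, 'y': 0.0157, 'z': 0.0031, 'wx': 0.0, 'wy': -0.0, 'wz': 0.171}
{'x': 0.0474, 'y': 0.0078, 'z': 0.0031, 'wx': 0.0, 'wy': -0.0, 'wz': 0.171}
{'x': 0.048, 'y': -0.0004, 'z': 0.0031, 'wx': 0.0, 'wy': -0.0, 'wz': 0.171}
{'x': 0.0472, 'y': -0.0085, 'z': 0.0031, 'wx': 0.0, 'wy': -0.0, 'wz': 0.171}
{'x': 0.0451, 'y': -0.0164, 'z': 0.0031, 'wx': 0.0, 'wy': -0.0, 'wz': 0.171}
{'x': 0.0416, 'y': -0.0239, 'z': 0.0031, 'wx': 0.0, 'wy': -0.0, 'wz': 0.171}
{'x': 0.037, 'y': -0.0306, 'z': 0.0032, 'wx': 0.0, 'wy': -0.0, 'wz': 0.171}
{'x': 0.0312, 'y': -0.0364, 'z': 0.0032, 'wx': 0.0, 'wy': -0.0, 'wz': 0.171}
```

```bash
python3 -m creep '[{"jaw":0.4,"x":0.045,"y":0.016,"z":0,"wx":0,"wy":0,"wz":0.171},{"jaw":0.4,"x":0.047,"y":0.008,"z":0,"wx":0,"wy":0,"wz":0.171},{"jaw":0.4,"x":0.048,"y":0,"z":0,"wx":0,"wy":0,"wz":0.171},{"jaw":0.4,"x":0.047,"y":-0.0085,"z":0,"wx":0,"wy":0,"wz":0.171},{"jaw":0.35,"x":0.045,"y":-0.016,"z":0.003,"wx":0,"wy":0,"wz":0.171},{"jaw":0.3,"x":0.042,"y":-0.024,"z":0.003,"wx":0,"wy":0,"wz":0.171},{"jaw":0.27,"x":0.037,"y":-0.031,"z":0.003,"wx":0,"wy":0,"wz":0.171},{"jaw":0.27,"x":0.031,"y":-0.036,"z":0.003,"wx":0,"wy":0,"wz":0.171}]'; python3 plan.py 638 207 150 0.294
python3 - <<'E'
from h import *
s=optics.get_image("side")[:,:,::-1];t=optics.get_image("top")[:,:,::-1]
cv2.imwrite("pics/side7.png",s);cv2.imwrite("pics/top7.png",t)
crop(s,255,135,60,50,10,"pics/s7.png");crop(t,290,145,60,55,10,"pics/t7.png")
E
```

```text
t: 11.38
position: [630.7, 121.3, 210.7]
orientation: [3.141, -0.002, 0.594]
wrist_force: [-0.4, 0.5, -0.7]
gripper_width: 24.1
t 11.375 p [630.7 121.3 210.7] o [ 3.141e+00 -2.000e-03  5.940e-01] F [-0.4  0.5 -0.7] g 24.1 j [-0.1   0.56 -0.23  1.58  0.14  1.02 -1.35]
dist 105.3 dyaw 0.3 rows 2
{'x': 0.0269, 'y': -0.0335, 'z': 0.0304, 'wx': -0.0, 'wy': -0.001, 'wz': 0.15}
{'x': 0.0217, 'y': -0.0372, 'z': 0.0303, 'wx': -0.0, 'wy': -0.001, 'wz': 0.15}
```

View pics/s7.png

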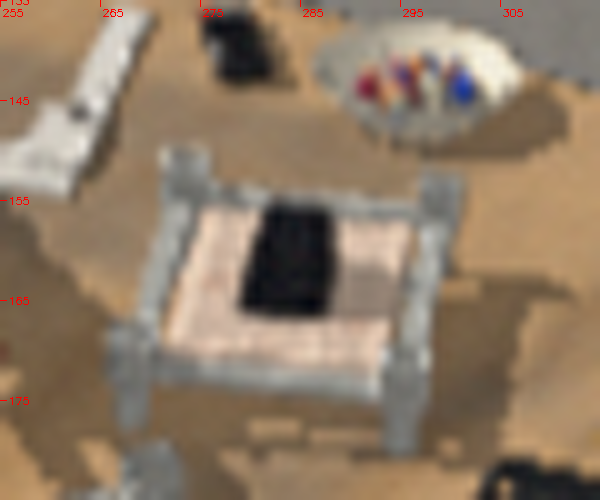

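View pics/t7.png

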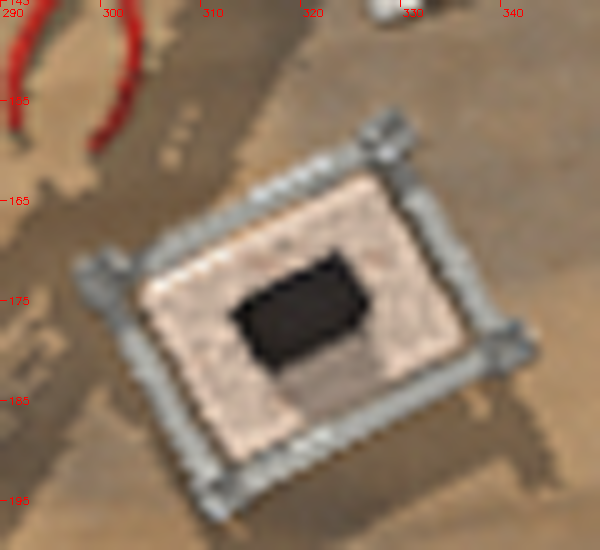

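Run:
```python
from lump import *
for th in (70,85):
  print(lumpfit({"top":"pics/top7.png","side":"pics/side7.png"},{"top":(308,165,26,22),"side":(275,151,18,18)},(652,-262,.39),th,taper=4,z=26))
```

```text
(array([ 6.53607e+02, -2.63768e+02,  4.52000e-01]), array([0.325, 0.399]), {'top': 90, 'side': 82})
(array([ 6.54004e+02, -2.64855e+02,  4.52000e-01]), array([0.252, 0.306]), {'top': 95, 'side': 88})
```

Lump sits flat within about 2 mm of the tile centre. Now the tall tier.

```bash
python3 -m creep '[{"jaw":0.26,"x":0.027,"y":-0.034,"z":0.03,"wx":0,"wy":0,"wz":0.15},{"jaw":0.26,"x":0.022,"y":-0.037,"z":0.03,"wx":0,"wy":0,"wz":0.15},{"jaw":0.26,"x":0,"y":0,"z":0.03,"wx":0,"wy":0,"wz":0},{"jaw":0.26,"x":0,"y":0,"z":0.02,"wx":0,"wy":0,"wz":0},{"jaw":0.26,"x":0,"y":0,"z":0,"wx":0,"wy":0,"wz":0}]'; python3 plan.py 638 207 75 0.294
python3 - <<'E'
from h import *
s=optics.get_image("side")[:,:,::-1];t=optics.get_image("top")[:,:,::-1]
cv2.imwrite("pics/side8.png",s);cv2.imwrite("pics/top8.png",t)
crop(s,165,170,80,70,9,"pics/s8.png");crop(t,160,150,80,70,8,"pics/t8.png")
E
```

```text
t: 12.1
position: [637.2, 203.8, 98.3]
orientation: [3.141, 0.002, 0.298]
wrist_force: [0.5, 0.3, 0.2]
gripper_width: 23.1
t 12.1 p [637.2 203.8  98.3] o [3.141e+00 2.000e-03 2.980e-01] F [0.5 0.3 0.2] g 23.1 j [-0.28  0.74 -0.15  1.57  0.13  0.85 -1.75]
dist 23.5 dyaw 0.005 rows 1
{'x': 0.0018, 'y': -0.0028, 'z': 0.0233, 'wx': 0.001, 'wy': 0.002, 'wz': 0.004}
```

View pics/s8.png

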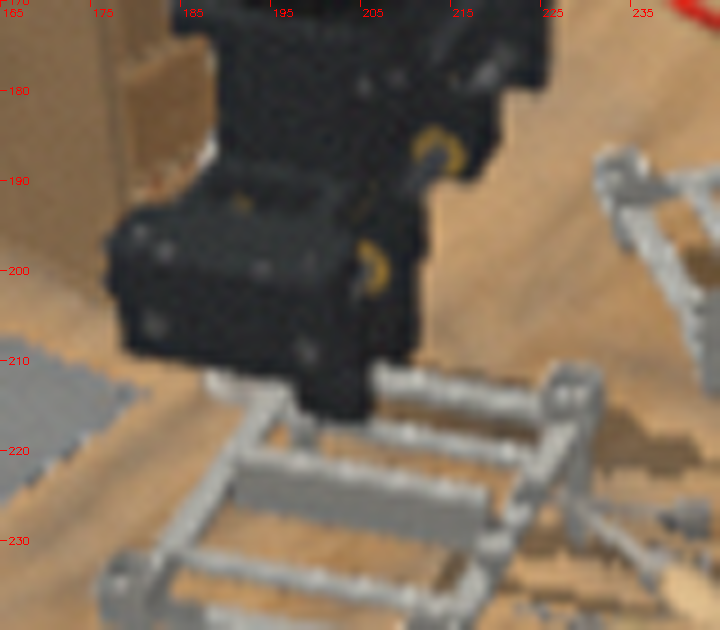

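View pics/t8.png

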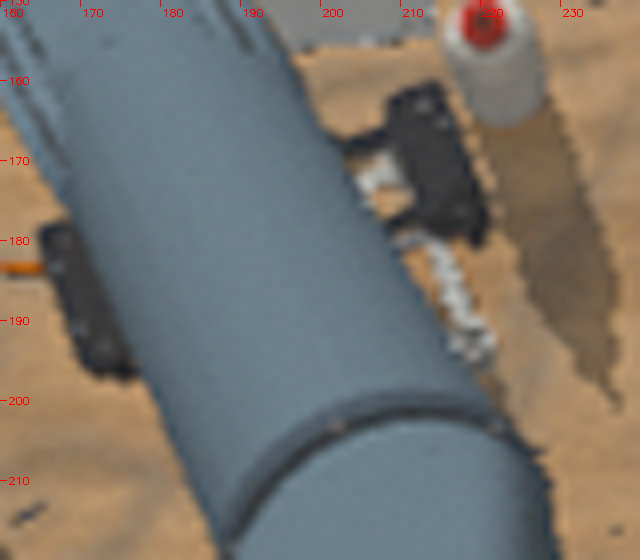

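Run:
```python
from h import *
def ray(n,u,z):
    c=CAL[n];Rm=R.from_rotvec(c["rvec"]).as_matrix();d=Rm.T@np.linalg.solve(c["K"],[*u,1]);o=-Rm.T@c["tvec"];return o+d*(z-o[2])/d[2]
b=ray("top",(219.8,152.7),138); print(b, proj([[b[0],b[1],0],[b[0],b[1],140]],"side"))
from station import sensors
s=sensors.state(); p=s["position"]; r=R.from_euler("xyz",s["orientation"])
print(proj(p[None],"side"), proj(p+r.apply([[0,20,0],[0,-20,0]]),"side"),proj([[638,207,68]],"side"))
q=r.inv().apply(b-p); print("bottle in tool frame",q)
```

```text
[742.10836471 111.95899952 138.        ] [[199.0702482  212.26387836]
 [195.85885869 174.44355026]]
[[204.27915342 212.11741762]] [[206.94303257 208.03820717]
 [201.54298329 216.30732759]] [[204.62724646 221.88652829]]
bottle in tool frame [ 71.80438552 118.90841303 -37.51904269]
```

```bash
python3 -m creep '[{"jaw":0.26,"x":0.002,"y":-0.003,"z":0.015,"wx":0,"wy":0,"wz":0.004},{"jaw":0.26,"x":0,"y":0,"z":0.008,"wx":0,"wy":0,"wz":0},{"jaw":0.26,"x":0,"y":0,"z":0,"wx":0,"wy":0,"wz":0}]'; python3 plan.py 638 207 45 0.294
python3 - <<'E'
from h import *
s=optics.get_image("side")[:,:,::-1]
crop(s,165,185,65,55,11,"pics/s9.png")
E
```

```text
t: 12.58
position: [638.0, 208.7, 75.1]
orientation: [3.141, 0.002, 0.295]
wrist_force: [-0.3, 0.4, -0.2]
gripper_width: 23.1
t 12.575 p [638.  208.7  75.1] o [3.141e+00 2.000e-03 2.950e-01] F [-0.3  0.4 -0.2] g 23.1 j [-0.29  0.77 -0.14  1.57  0.14  0.82 -1.76]
dist 30.2 dyaw 0.002 rows 1
{'x': -0.0004, 'y': 0.0016, 'z': 0.0301, 'wx': 0.0, 'wy': 0.002, 'wz': 0.001}
```

View pics/s9.png

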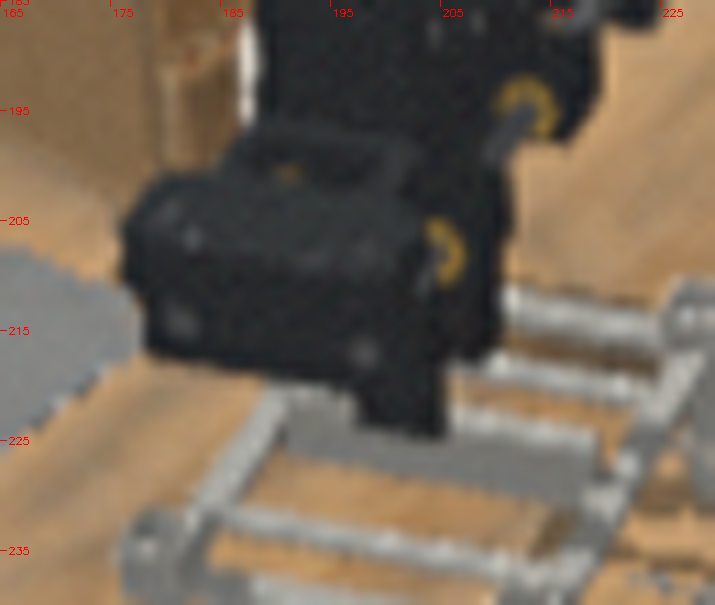

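```bash
python3 -m creep '[{"jaw":0.26,"x":0,"y":0.0015,"z":0.005,"wx":0,"wy":0,"wz":0},{"jaw":0.26,"x":0,"y":0,"z":0.008,"wx":0,"wy":0,"wz":0},{"jaw":0.26,"x":0,"y":0,"z":0.01,"wx":0,"wy":0,"wz":0},{"jaw":0.26,"x":0,"y":0,"z":0.01,"wx":0,"wy":0,"wz":0},{"jaw":0.26,"x":0,"y":0,"z":0,"wx":0,"wy":0,"wz":0}]'; python3 plan.py 638 207 42 0.294
```

```text
t: 13.25
position: [638.2, 207.2, 41.8]
orientation: [3.141, 0.002, 0.295]
wrist_force: [-0.3, -0.9, -0.5]
gripper_width: 22.6
t 13.25 p [638.2 207.2  41.8] o [3.141e+00 2.000e-03 2.950e-01] F [-0.3 -0.9 -0.5] g 22.6 j [-0.29  0.82 -0.14  1.57  0.14  0.77 -1.76]
dist 0.4 dyaw 0.002 rows 1
{'x': -0.0003, 'y': 0.0001, 'z': -0.0002, 'wx': 0.0, 'wy': 0.002, 'wz': 0.001}
```

```bash
python3 -m creep '[{"jaw":0.1,"x":0,"y":0,"z":0,"wx":0,"wy":0,"wz":0},{"jaw":0.05,"x":0,"y":0,"z":0,"wx":0,"wy":0,"wz":0},{"jaw":0.05,"x":0,"y":0,"z":0,"wx":0,"wy":0,"wz":0}]' 10; python3 -m creep '[{"jaw":0.05,"x":0,"y":0,"z":0,"wx":0,"wy":0,"wz":0},{"jaw":0.05,"x":0,"y":0,"z":0,"wx":0,"wy":0,"wz":0}]' 50
```

```text
t: 13.62
position: [639.4, 207.6, 43.5]
orientation: [-3.142, -0.001, 0.295]
wrist_force: [-0.5, 0.2, 0.6]
gripper_width: 8.0
t: 13.88
position: [639.4, 207.5, 43.4]
orientation: [-3.142, -0.001, 0.295]
wrist_force: [-0.4, -0.5, 1.5]
gripper_width: 7.5
```

```bash
python3 -m creep '[{"jaw":0.05,"x":0,"y":0,"z":-0.005,"wx":0,"wy":0,"wz":0},{"jaw":0.05,"x":0,"y":0,"z":-0.015,"wx":0,"wy":0,"wz":0},{"jaw":0.05,"x":0,"y":0,"z":-0.03,"wx":0,"wy":0,"wz":0},{"jaw":0.05,"x":0,"y":0,"z":-0.04,"wx":0,"wy":0,"wz":0},{"jaw":0.05,"x":0,"y":0,"z":-0.04,"wx":0,"wy":0,"wz":0},{"jaw":0.05,"x":0,"y":0,"z":-0.03,"wx":0,"wy":0,"wz":0},{"jaw":0.05,"x":0,"y":0,"z":-0.01,"wx":0,"wy":0,"wz":0},{"jaw":0.05,"x":0,"y":0,"z":0,"wx":0,"wy":0,"wz":0}]'; python3 plan.py 645 -40 215 0.345 8
python3 - <<'E'
from h import *
s=optics.get_image("side")[:,:,::-1]
crop(s,155,125,100,90,7,"pics/s10.png")
E
```

```text
t: 14.88
position: [639.0, 207.3, 213.2]
orientation: [3.142, -0.0, 0.295]
wrist_force: [-0.4, -0.7, -5.2]
gripper_width: 7.1
t 14.875 p [639.  207.3 213.2] o [ 3.142 -0.     0.295] F [-0.4 -0.7 -5.2] g 7.1 j [-0.27  0.61 -0.16  1.49  0.1   1.05 -1.73]
dist 247.4 dyaw 0.05 rows 8
{'x': -0.0083, 'y': 0.0298, 'z': -0.0002, 'wx': 0.0, 'wy': -0.0, 'wz': -0.006}
{'x': -0.0085, 'y': 0.0298, 'z': -0.0002, 'wx': 0.0, 'wy': -0.0, 'wz': -0.006}
{'x': -0.0086, 'y': 0.0297, 'z': -0.0002, 'wx': 0.0, 'wy': -0.0, 'wz': -0.006}
{'x': -0.0088, 'y': 0.0296, 'z': -0.0002, 'wx': 0.0, 'wy': -0.0, 'wz': -0.006}
{'x': -0.009, 'y': 0.0296, 'z': -0.0002, 'wx': 0.0, 'wy': -0.0, 'wz': -0.006}
{'x': -0.0092, 'y': 0.0295, 'z': -0.0002, 'wx': 0.0, 'wy': -0.0, 'wz': -0.006}
{'x': -0.0094, 'y': 0.0295, 'z': -0.0002, 'wx': 0.0, 'wy': -0.0, 'wz': -0.006}
{'x': -0.0096, 'y': 0.0294, 'z': -0.0002, 'wx': 0.0, 'wy': -0.0, 'wz': -0.006}
```

View pics/s10.png

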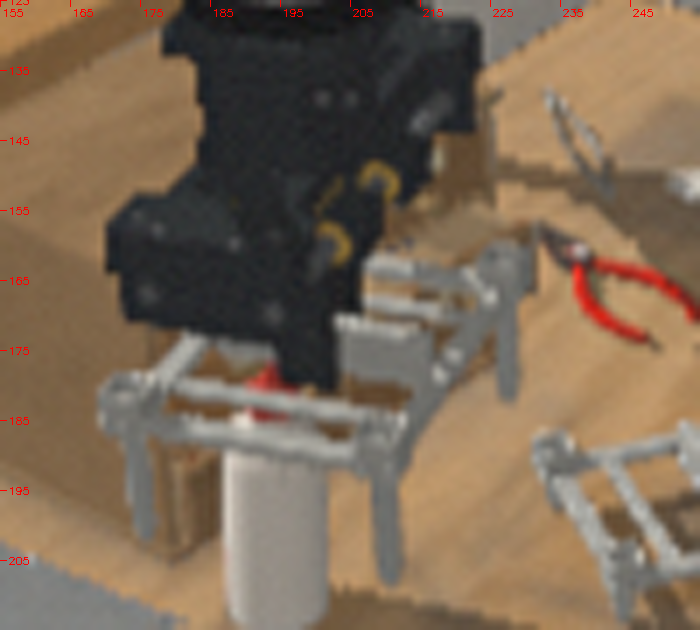

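```bash
python3 -m creep '[{"jaw":0.05,"x":-0.008,"y":0.03,"z":0,"wx":0,"wy":0,"wz":-0.006},{"jaw":0.05,"x":-0.0085,"y":0.03,"z":0,"wx":0,"wy":0,"wz":-0.006},{"jaw":0.05,"x":-0.0085,"y":0.03,"z":0,"wx":0,"wy":0,"wz":-0.006},{"jaw":0.05,"x":-0.009,"y":0.03,"z":0,"wx":0,"wy":0,"wz":-0.006},{"jaw":0.05,"x":-0.009,"y":0.03,"z":0,"wx":0,"wy":0,"wz":-0.006},{"jaw":0.05,"x":-0.009,"y":0.03,"z":0,"wx":0,"wy":0,"wz":-0.006},{"jaw":0.05,"x":-0.0095,"y":0.03,"z":0,"wx":0,"wy":0,"wz":-0.006},{"jaw":0.05,"x":-0.0095,"y":0.03,"z":0,"wx":0,"wy":0,"wz":-0.006}]'; python3 plan.py 652.5 -263 205 0.395 8
```

```text
t: 15.92
position: [645.0, -43.8, 211.0]
orientation: [-3.14, 0.003, 0.343]
wrist_force: [-0.9, 0.3, -5.4]
gripper_width: 7.7
t 15.925 p [645.  -43.8 211. ] o [-3.14e+00  3.00e-03  3.43e-01] F [-0.9  0.3 -5.4] g 7.7 j [ 0.09  0.57 -0.14  1.56  0.09  1.02 -1.3 ]
dist 219.4 dyaw 0.052 rows 8
{'x': -0.0083, 'y': 0.0261, 'z': 0.0007, 'wx': -0.0, 'wy': 0.0, 'wz': -0.006}
{'x': -0.0085, 'y': 0.0261, 'z': 0.0007, 'wx': -0.0, 'wy': 0.0, 'wz': -0.006}
{'x': -0.0087, 'y': 0.026, 'z': 0.0008, 'wx': -0.0, 'wy': 0.0, 'wz': -0.006}
{'x': -0.0088, 'y': 0.026, 'z': 0.0008, 'wx': -0.0, 'wy': 0.0, 'wz': -0.006}
{'x': -0.009, 'y': 0.0259, 'z': 0.0008, 'wx': -0.0, 'wy': 0.0, 'wz': -0.006}
{'x': -0.0092, 'y': 0.0258, 'z': 0.0008, 'wx': -0.0, 'wy': 0.0, 'wz': -0.006}
{'x': -0.0093, 'y': 0.0258, 'z': 0.0008, 'wx': -0.0, 'wy': 0.0, 'wz': -0.006}
{'x': -0.0095, 'y': 0.0257, 'z': 0.0008, 'wx': -0.0, 'wy': 0.0, 'wz': -0.006}
```

```bash
python3 -m creep '[{"jaw":0.05,"x":-0.008,"y":0.026,"z":0.001,"wx":0,"wy":0,"wz":-0.006},{"jaw":0.05,"x":-0.0085,"y":0.026,"z":0.001,"wx":0,"wy":0,"wz":-0.006},{"jaw":0.05,"x":-0.0085,"y":0.026,"z":0.001,"wx":0,"wy":0,"wz":-0.006},{"jaw":0.05,"x":-0.009,"y":0.026,"z":0.001,"wx":0,"wy":0,"wz":-0.006},{"jaw":0.05,"x":-0.009,"y":0.026,"z":0.001,"wx":0,"wy":0,"wz":-0.006},{"jaw":0.05,"x":-0.009,"y":0.026,"z":0.001,"wx":0,"wy":0,"wz":-0.006},{"jaw":0.05,"x":-0.0095,"y":0.026,"z":0.001,"wx":0,"wy":0,"wz":-0.006},{"jaw":0.05,"x":-0.0095,"y":0.025,"z":0.001,"wx":0,"wy":0,"wz":-0.007}]'; python3 -m creep '[{"jaw":0.05,"x":0,"y":0,"z":0.05,"wx":0,"wy":0,"wz":0},{"jaw":0.05,"x":0,"y":0,"z":0.04,"wx":0,"wy":0,"wz":0},{"jaw":0.05,"x":0,"y":0,"z":0,"wx":0,"wy":0,"wz":0}]'; python3 plan.py 652.5 -263 95 0.395
python3 - <<'E'
from h import *
s=optics.get_image("side")[:,:,::-1];t=optics.get_image("top")[:,:,::-1]
cv2.imwrite("pics/side11.png",s);cv2.imwrite("pics/top11.png",t)
crop(s,245,110,75,75,10,"pics/s11.png");crop(t,280,135,75,70,10,"pics/t11.png")
E
```

```text
t: 16.92
position: [652.3, -262.1, 202.7]
orientation: [-3.139, 0.003, 0.392]
wrist_force: [0.5, 0.3, -4.6]
gripper_width: 7.4
t: 17.3
position: [649.4, -260.0, 109.6]
orientation: [-3.134, 0.008, 0.392]
wrist_force: [-0.4, 0.5, -3.7]
gripper_width: 7.3
t 17.3 p [ 649.4 -260.   109.6] o [-3.134  0.008  0.392] F [-0.4  0.5 -3.7] g 7.3 j [ 0.39  0.77 -0.11  1.46  0.09  0.93 -0.93]
dist 15.2 dyaw 0.011 rows 1
{'x': 0.0018, 'y': 0.004, 'z': 0.0145, 'wx': -0.007, 'wy': 0.008, 'wz': -0.003}
```

View pics/s11.png

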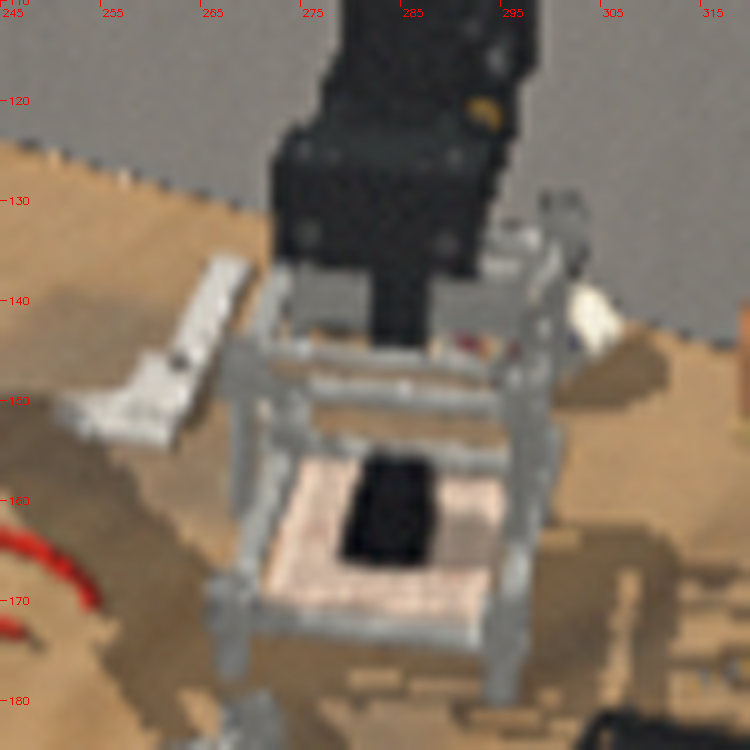

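View pics/t11.png

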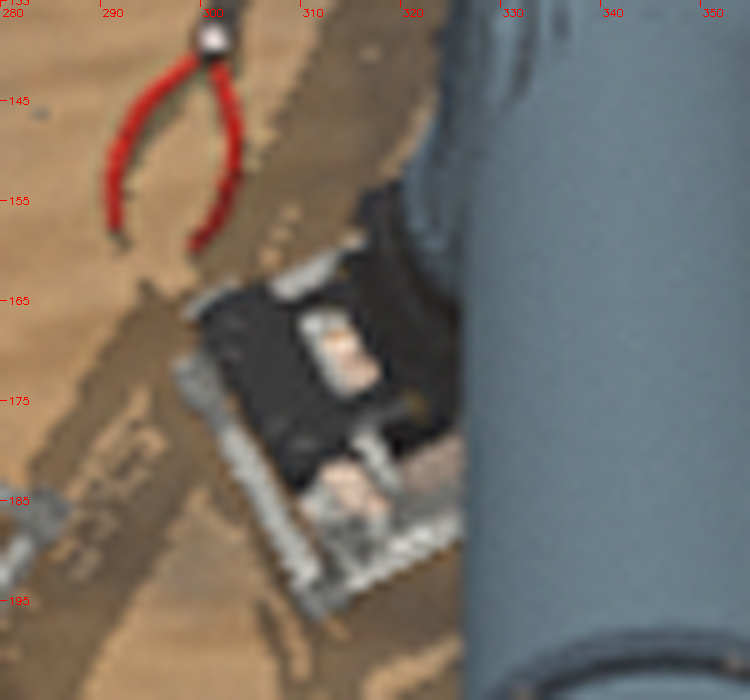

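```bash
python3 -m creep '[{"jaw":0.05,"x":0.0015,"y":0.003,"z":0.014,"wx":0,"wy":0,"wz":-0.003},{"jaw":0.05,"x":0,"y":0,"z":0,"wx":0,"wy":0,"wz":0},{"jaw":0.05,"x":0,"y":0,"z":0,"wx":0,"wy":0,"wz":0}]'; python3 plan.py 652.5 -263 92 0.395
python3 - <<'E'
from h import *
from station import sensors
P=[]
s=optics.get_image("side")[:,:,::-1];t=optics.get_image("top")[:,:,::-1]
st=sensors.state();print(st["position"],st["orientation"])
cv2.imwrite("pics/side12.png",s);cv2.imwrite("pics/top12.png",t)
crop(s,255,125,60,65,11,"pics/s12.png");crop(t,285,150,50,50,12,"pics/t12.png")
# overlay prediction: tier assumed centred on TCP, tips 42.5 below
def model(x,y,z,a):
    m=[(sx*48,sy*64,zz) for zz in(0,68) for sx in(1,-1) for sy in(1,-1)]
    return R.from_euler("z",a).apply(m)+[x,y,z]
p=st["position"]; W=model(p[0],p[1],p[2]-42.5,st["orientation"][2])
B=model(652.5,-263,0,.395); B[:,2]=38
for n in("side","top"): print(n,"tier tips/mouths",proj(W,n).round(1).tolist(),"base mouths",proj(B[:4],n).round(1).tolist())
E
```

```text
t: 17.77
position: [656.3, -263.8, 101.6]
orientation: [3.141, -0.0, 0.395]
wrist_force: [0.8, -0.0, -4.2]
gripper_width: 7.5
t 17.775 p [ 656.3 -263.8  101.6] o [ 3.141 -0.     0.395] F [ 0.8 -0.  -4.2] g 7.5 j [ 0.39  0.79 -0.11  1.45  0.1   0.91 -0.93]
dist 10.4 dyaw 0.001 rows 1
{'x': -0.0032, 'y': -0.0022, 'z': 0.0096, 'wx': 0.0, 'wy': -0.0, 'wz': -0.0}
[ 656.37699828 -263.7552818   101.69343641] [ 3.14106329e+00 -6.36336188e-04  3.94851835e-01]
side tier tips/mouths [[267.2, 162.4], [272.8, 145.6], [294.5, 165.1], [298.4, 148.0], [267.6, 145.1], [273.3, 129.0], [295.7, 147.7], [299.5, 131.3]] base mouths [[267.9, 168.1], [273.4, 151.0], [295.1, 170.8], [298.8, 153.4]]
top tier tips/mouths [[300.3, 169.6], [329.3, 155.1], [312.2, 191.3], [341.5, 176.4], [302.2, 164.6], [332.6, 149.4], [314.8, 187.3], [345.5, 171.7]] base mouths [[299.6, 172.0], [328.2, 157.7], [311.4, 193.4], [340.3, 178.7]]
```

View pics/s12.png

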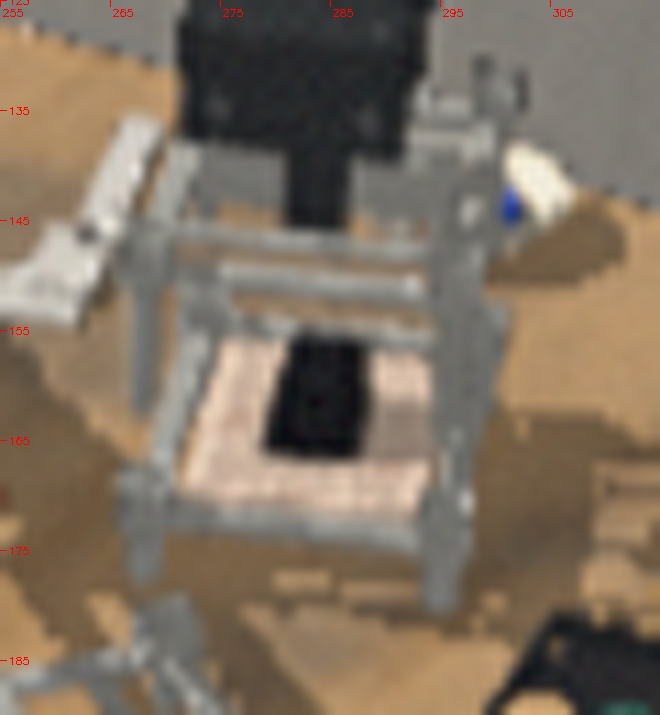

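View pics/t12.png

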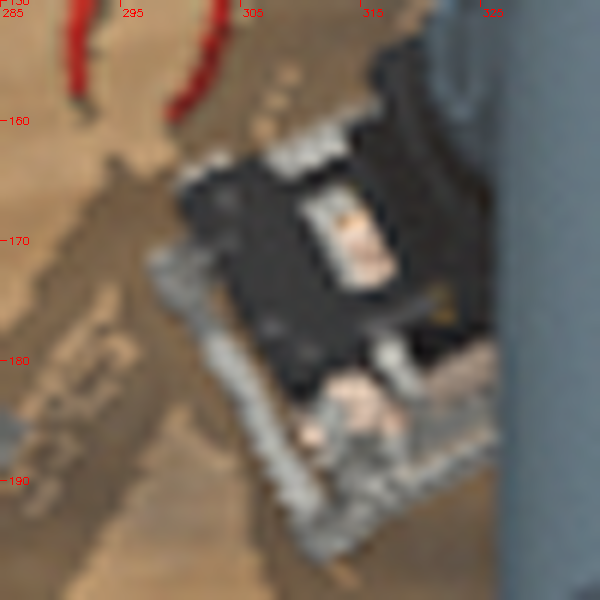

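```bash
python3 plan.py 653.9 -263.1 88 0.395; python3 -m creep '[{"jaw":0.05,"x":-0.002,"y":-0.0015,"z":0.01,"wx":0,"wy":0,"wz":0},{"jaw":0.05,"x":0,"y":0,"z":0,"wx":0,"wy":0,"wz":0},{"jaw":0.05,"x":0,"y":0,"z":0,"wx":0,"wy":0,"wz":0}]';  python3 plan.py 653.9 -263.1 82 0.395
```

```text
t 17.875 p [ 656.4 -263.8  101.7] o [ 3.141e+00 -1.000e-03  3.950e-01] F [ 0.8 -0.4 -4.7] g 7.4 j [ 0.39  0.79 -0.11  1.45  0.1   0.91 -0.93]
dist 13.9 dyaw 0.001 rows 1
{'x': -0.002, 'y': -0.0016, 'z': 0.0137, 'wx': 0.001, 'wy': -0.001, 'wz': -0.0}
t: 18.25
position: [653.5, -263.1, 90.9]
orientation: [-3.141, 0.0, 0.395]
wrist_force: [0.1, -0.7, -3.8]
gripper_width: 7.8
t 18.25 p [ 653.5 -263.1   90.9] o [-3.141  0.     0.395] F [ 0.1 -0.7 -3.8] g 7.8 j [ 0.39  0.79 -0.11  1.46  0.1   0.89 -0.93]
dist 8.9 dyaw 0.0 rows 1
{'x': 0.0004, 'y': 0.0002, 'z': 0.0089, 'wx': -0.0, 'wy': 0.0, 'wz': -0.0}
```

Tips are about 10 mm above the socket mouths. I'll look closely at the alignment of the near posts.

```bash
python3 -m creep '[{"jaw":0.05,"x":0,"y":0,"z":0.006,"wx":0,"wy":0,"wz":0},{"jaw":0.05,"x":0,"y":0,"z":0,"wx":0,"wy":0,"wz":0}]'
python3 - <<'E'
from h import *
s=optics.get_image("side")[:,:,::-1];t=optics.get_image("top")[:,:,::-1]
crop(s,258,140,48,48,15,"pics/s13.png");crop(t,290,155,45,45,13,"pics/t13.png")
E
```

```text
t: 18.5
position: [653.2, -262.9, 84.4]
orientation: [-3.141, 0.001, 0.395]
wrist_force: [-0.1, -0.3, -4.0]
gripper_width: 7.5
```

View pics/s13.png

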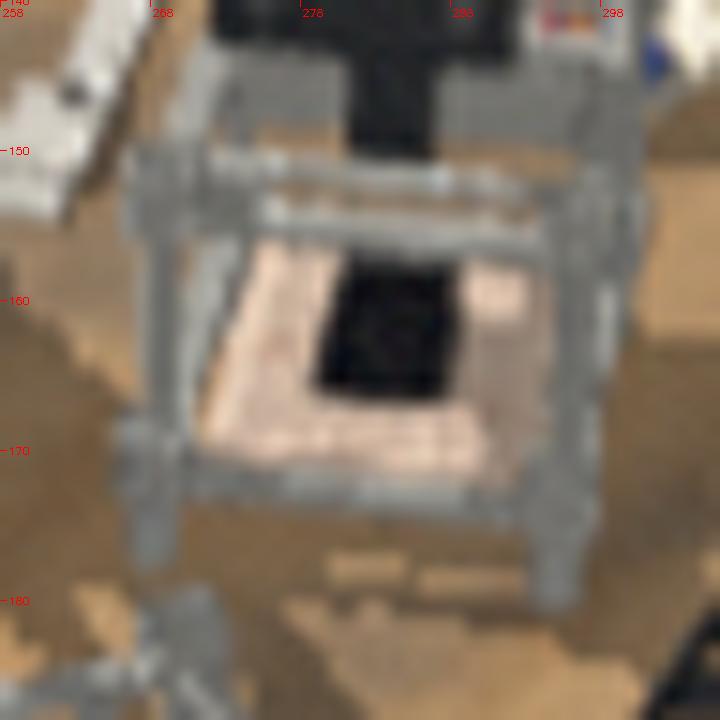

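View pics/t13.png

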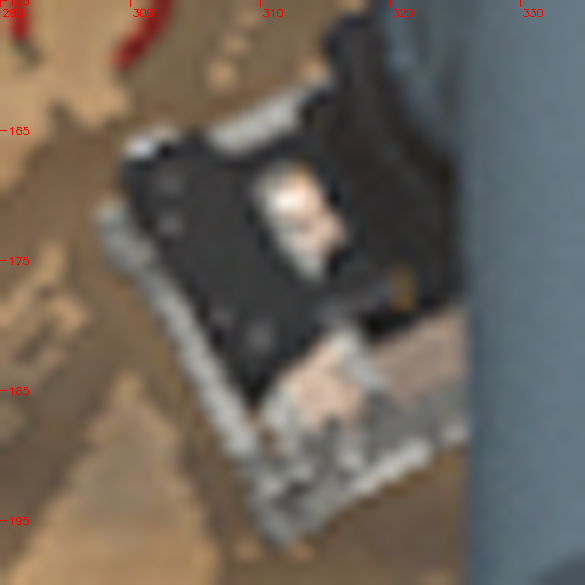

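Run:
```python
from h import *
s=optics.get_image("side").astype(int); cv2.imwrite("pics/side13.png",s[:,:,::-1].astype(np.uint8))
sat=s.max(2)-s.min(2)  # grey posts: low saturation
for r in (158,160,162,164,175,176): print(r,"L",sat[r,262:274].tolist(),"R",sat[r,290:304].tolist())
p=np.array([653.5,-263,84.4]);
def model(x,y,z0,z1,a): return R.from_euler("z",a).apply([(48,64,z0),(48,64,z1),(-48,64,z0),(-48,64,z1)])+[x,y,0]
print("post@ideal",proj(model(652.7,-263.6,55,75,.395),"side").round(2).tolist())
print("post@TCP",proj(model(*p[:2],55,75,.395),"side").round(2).tolist())
print("leg",proj(model(652.7,-263.6,5,20,.395),"side").round(2).tolist())
```

```text
158 L [46, 46, 44, 43, 41, 15, 5, 10, 30, 11, 7, 5] R [45, 42, 43, 26, 20, 6, 4, 4, 5, 6, 35, 78, 76, 74]
160 L [52, 52, 46, 47, 45, 16, 5, 7, 21, 8, 7, 15] R [45, 46, 42, 34, 26, 6, 4, 7, 6, 10, 55, 73, 75, 75]
162 L [50, 65, 64, 63, 56, 18, 3, 6, 9, 8, 20, 46] R [32, 30, 30, 32, 25, 7, 4, 7, 7, 16, 47, 60, 61, 61]
164 L [46, 57, 58, 72, 68, 25, 3, 4, 6, 14, 60, 50] R [29, 28, 33, 31, 23, 6, 5, 7, 14, 46, 51, 49, 47, 49]
175 L [49, 50, 52, 53, 22, 5, 4, 11, 48, 50, 52, 50] R [30, 26, 24, 10, 6, 4, 7, 12, 35, 33, 30, 31, 30, 29]
176 L [49, 48, 49, 48, 24, 4, 2, 15, 47, 51, 49, 48] R [45, 45, 39, 17, 6, 5, 8, 23, 36, 35, 32, 33, 35, 35]
post@ideal [[268.05, 163.8], [268.17, 158.8], [295.39, 166.5], [295.72, 161.48]]
post@TCP [[267.77, 163.8], [267.89, 158.81], [295.11, 166.5], [295.43, 161.49]]
leg [[267.76, 175.96], [267.85, 172.35], [294.6, 178.71], [294.83, 175.09]]
```

```bash
python3 -m creep '[{"jaw":0.05,"x":0.0007,"y":0,"z":0.003,"wx":0,"wy":0,"wz":0},{"jaw":0.05,"x":0,"y":0,"z":0.002,"wx":0,"wy":0,"wz":0},{"jaw":0.05,"x":0,"y":0,"z":0,"wx":0,"wy":0,"wz":0}]' | grep -v ori; python3 -m creep '[{"jaw":0.05,"x":0,"y":0,"z":0.002,"wx":0,"wy":0,"wz":0},{"jaw":0.05,"x":0,"y":0,"z":0,"wx":0,"wy":0,"wz":0}]'
```

```text
t: 19.02
position: [654.1, -262.7, 79.8]
wrist_force: [-0.4, -0.2, -4.4]
gripper_width: 7.5
t: 19.27
position: [654.1, -262.8, 77.9]
orientation: [-3.141, 0.0, 0.395]
wrist_force: [-0.0, 0.0, -4.7]
gripper_width: 7.5
```

```bash
for i in 1 2; do python3 -m creep '[{"jaw":0.05,"x":0,"y":0,"z":0.002,"wx":0,"wy":0,"wz":0},{"jaw":0.05,"x":0,"y":0,"z":0,"wx":0,"wy":0,"wz":0}]'| egrep 'pos|force'; done
```

```text
position: [654.1, -262.8, 75.9]
wrist_force: [-0.5, 0.4, -4.2]
position: [654.1, -262.7, 73.9]
wrist_force: [0.5, 0.5, -5.0]
```

```bash
for i in 1 2; do python3 -m creep '[{"jaw":0.05,"x":0,"y":0,"z":0.0015,"wx":0,"wy":0,"wz":0},{"jaw":0.05,"x":0,"y":0,"z":0,"wx":0,"wy":0,"wz":0}]'| egrep 'pos|force'; done; python3 -c "
from station import sensors; print(sensors.state()['torque'])"
```

```text
position: [654.1, -262.8, 72.4]
wrist_force: [0.2, -0.1, -4.2]
position: [654.2, -262.8, 70.9]
wrist_force: [0.6, 0.1, -4.8]
[-0.00346209 -0.02259999  0.00500764]
```

Tips are 10 mm inside with no side force. The last couple of millimetres go in smaller steps.

```bash
for i in 1 2 3; do python3 -m creep '[{"jaw":0.05,"x":0,"y":0,"z":0.001,"wx":0,"wy":0,"wz":0},{"jaw":0.05,"x":0,"y":0,"z":0,"wx":0,"wy":0,"wz":0}]'| egrep 'pos|force'; done
```

```text
position: [654.2, -262.8, 70.0]
wrist_force: [-0.3, -0.3, -5.0]
position: [654.4, -262.9, 69.5]
wrist_force: [-1.4, 0.3, 0.1]
position: [654.5, -262.9, 69.3]
wrist_force: [-3.8, 2.1, 5.9]
```

```bash
python3 -m creep '[{"jaw":0.15,"x":0,"y":0,"z":0,"wx":0,"wy":0,"wz":0},{"jaw":0.26,"x":0,"y":0,"z":0,"wx":0,"wy":0,"wz":0},{"jaw":0.26,"x":0,"y":0,"z":0,"wx":0,"wy":0,"wz":0},{"jaw":0.26,"x":0,"y":0,"z":-0.02,"wx":0,"wy":0,"wz":0},{"jaw":0.26,"x":0,"y":0,"z":-0.04,"wx":0,"wy":0,"wz":0},{"jaw":0.26,"x":0,"y":0,"z":-0.06,"wx":0,"wy":0,"wz":0},{"jaw":0.26,"x":0,"y":0,"z":-0.03,"wx":0,"wy":0,"wz":0}]' 20; python3 plan.py 621 -40 170 -0.623
```

```text
t: 21.9
position: [656.1, -263.4, 223.8]
orientation: [3.137, -0.005, 0.395]
wrist_force: [-1.1, -0.4, 0.9]
gripper_width: 22.8
t 21.9 p [ 656.1 -263.4  223.8] o [ 3.137 -0.005  0.395] F [-1.1 -0.4  0.9] g 22.8 j [ 0.39  0.65 -0.12  1.38  0.08  1.11 -0.91]
dist 232.4 dyaw 1.018 rows 6
{'x': 0.0089, 'y': -0.0367, 'z': 0.0088, 'wx': 0.0, 'wy': -0.001, 'wz': 0.17}
{'x': 0.0026, 'y': -0.0376, 'z': 0.0088, 'wx': 0.0, 'wy': -0.001, 'wz': 0.17}
{'x': -0.0038, 'y': -0.0375, 'z': 0.0089, 'wx': 0.0, 'wy': -0.001, 'wz': 0.17}
{'x': -0.0101, 'y': -0.0363, 'z': 0.0089, 'wx': 0.0, 'wy': -0.001, 'wz': 0.17}
{'x': -0.0161, 'y': -0.0341, 'z': 0.0089, 'wx': 0.0, 'wy': -0.001, 'wz': 0.17}
{'x': -0.0216, 'y': -0.0309, 'z': 0.0089, 'wx': 0.0, 'wy': -0.001, 'wz': 0.17}
```

```bash
python3 -m creep '[{"jaw":0.26,"x":0.009,"y":-0.037,"z":0.007,"wx":0,"wy":0,"wz":0.17},{"jaw":0.26,"x":0.0025,"y":-0.0375,"z":0.007,"wx":0,"wy":0,"wz":0.17},{"jaw":0.26,"x":-0.004,"y":-0.0375,"z":0.008,"wx":0,"wy":0,"wz":0.17},{"jaw":0.26,"x":-0.010,"y":-0.036,"z":0.009,"wx":0,"wy":0,"wz":0.17},{"jaw":0.26,"x":-0.016,"y":-0.034,"z":0.009,"wx":0,"wy":0,"wz":0.17},{"jaw":0.26,"x":-0.0215,"y":-0.031,"z":0.009,"wx":0,"wy":0,"wz":0.17},{"jaw":0.26,"x":0,"y":0,"z":0,"wx":0,"wy":0,"wz":0}]' 20; python3 plan.py 621.6 -40.8 60 -0.623;python3 - <<'E'
from h import *
s=optics.get_image("side")[:,:,::-1];t=optics.get_image("top")[:,:,::-1]
cv2.imwrite("pics/side14.png",s);cv2.imwrite("pics/top14.png",t)
crop(s,225,110,90,90,8,"pics/s14.png");crop(t,280,135,75,70,10,"pics/t14.png")
E
```

```text
t: 22.78
position: [618.9, -34.7, 169.7]
orientation: [-3.14, 0.001, -0.619]
wrist_force: [0.2, 0.1, 0.4]
gripper_width: 22.4
t 22.775 p [618.9 -34.7 169.7] o [-3.14e+00  1.00e-03 -6.19e-01] F [0.2 0.1 0.4] g 22.4 j [-0.07  0.56  0.08  1.68 -0.06  0.9  -2.16]
dist 109.9 dyaw 0.004 rows 2
{'x': 0.0029, 'y': 0.0018, 'z': 0.0549, 'wx': -0.001, 'wy': 0.001, 'wz': 0.002}
{'x': 0.0029, 'y': 0.0017, 'z': 0.0549, 'wx': -0.001, 'wy': 0.001, 'wz': 0.002}
```

View pics/s14.png

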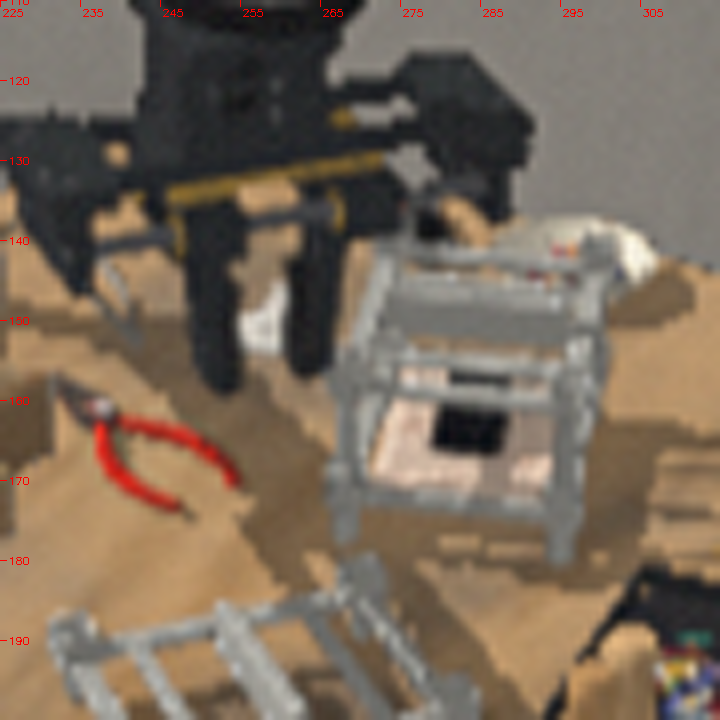

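View pics/t14.png

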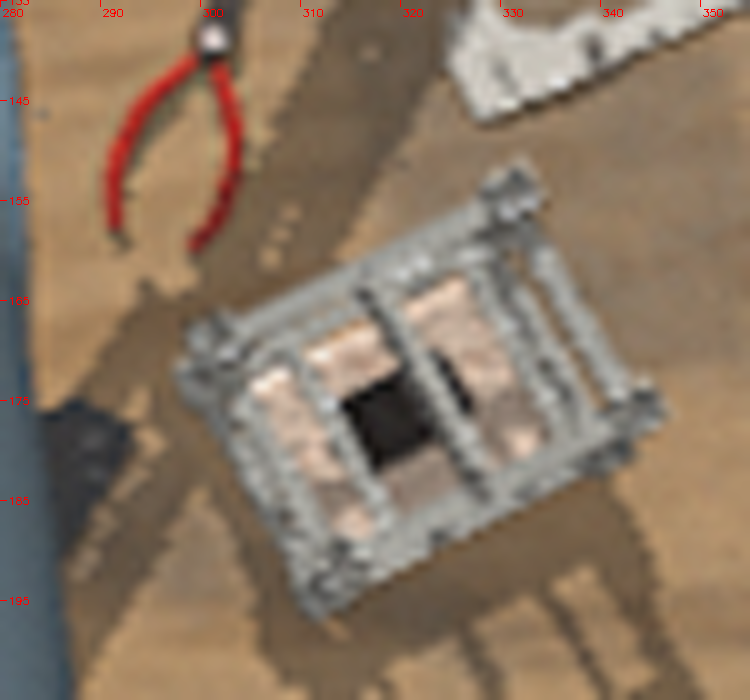

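```bash
python3 -m creep '[{"jaw":0.26,"x":0.003,"y":0.002,"z":0.05,"wx":0,"wy":0,"wz":0.002},{"jaw":0.26,"x":0.003,"y":0.002,"z":0.05,"wx":0,"wy":0,"wz":0.002},{"jaw":0.26,"x":0,"y":0,"z":0.01,"wx":0,"wy":0,"wz":0},{"jaw":0.26,"x":0,"y":0,"z":0,"wx":0,"wy":0,"wz":0}]' 20; python3 plan.py 621.7 -40.8 45 -0.623
```

```text
t: 23.38
position: [622.2, -47.3, 60.0]
orientation: [-3.141, -0.001, -0.63]
wrist_force: [-0.6, 0.4, 1.4]
gripper_width: 22.8
t 23.375 p [622.2 -47.3  60. ] o [-3.141e+00 -1.000e-03 -6.300e-01] F [-0.6  0.4  1.4] g 22.8 j [-0.05  0.72  0.07  1.72 -0.07  0.7  -2.14]
dist 16.4 dyaw 0.007 rows 1
{'x': -0.0043, 'y': -0.005, 'z': 0.015, 'wx': -0.0, 'wy': -0.001, 'wz': -0.007}
```

```bash
python3 -m creep '[{"jaw":0.26,"x":-0.004,"y":-0.005,"z":0.013,"wx":0,"wy":0,"wz":-0.007},{"jaw":0.26,"x":0,"y":0,"z":0,"wx":0,"wy":0,"wz":0},{"jaw":0.26,"x":0,"y":0,"z":0,"wx":0,"wy":0,"wz":0}]' 20; python3 plan.py 621.7 -40.8 13 -0.623;python3 - <<'E'
from h import *
from station import sensors
s=optics.get_image("side")[:,:,::-1]
cv2.imwrite("pics/side15.png",s)
crop(s,225,150,65,60,11,"pics/s15.png")
p=sensors.state()["position"]; r=R.from_euler("xyz",sensors.state()["orientation"])
print(proj(p+r.apply([[0,0,0],[0,20,0],[0,-20,0]]),"side").round(1).tolist(), proj([[621.7,-40.8,38]],"side"))
E
```

```text
t: 23.75
position: [621.8, -39.6, 46.8]
orientation: [-3.141, -0.001, -0.622]
wrist_force: [0.2, -0.8, -0.1]
gripper_width: 23.0
t 23.75 p [621.8 -39.6  46.8] o [-3.141e+00 -1.000e-03 -6.220e-01] F [ 0.2 -0.8 -0.1] g 23.0 j [-0.06  0.74  0.07  1.72 -0.07  0.68 -2.14]
dist 33.8 dyaw 0.002 rows 1
{'x': 0.0006, 'y': 0.001, 'z': 0.0338, 'wx': -0.001, 'wy': -0.001, 'wz': 0.001}
[[257.4, 189.5], [263.1, 188.2], [251.6, 190.7]] [[257.53517693 191.58181911]]
```

View pics/s15.png

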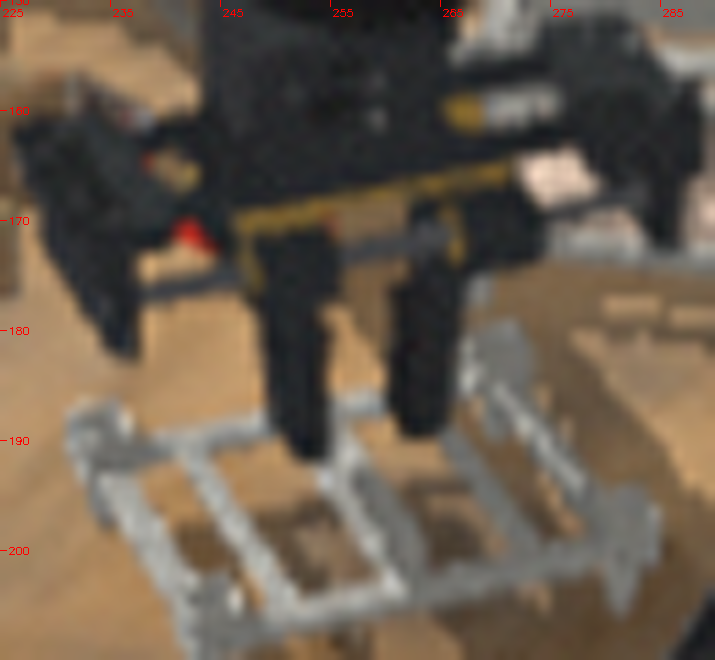

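```bash
python3 -m creep '[{"jaw":0.26,"x":0.0005,"y":0.001,"z":0.008,"wx":0,"wy":0,"wz":0},{"jaw":0.26,"x":0,"y":0,"z":0.01,"wx":0,"wy":0,"wz":0},{"jaw":0.26,"x":0,"y":0,"z":0.01,"wx":0,"wy":0,"wz":0},{"jaw":0.26,"x":0,"y":0,"z":0.006,"wx":0,"wy":0,"wz":0},{"jaw":0.26,"x":0,"y":0,"z":0,"wx":0,"wy":0,"wz":0}]' 20; python3 plan.py 621.7 -40.8 13 -0.623
```

```text
t: 24.42
position: [620.7, -41.0, 11.4]
orientation: [3.141, 0.001, -0.622]
wrist_force: [0.1, 1.0, 0.3]
gripper_width: 23.3
t 24.425 p [620.7 -41.   11.4] o [ 3.141e+00  1.000e-03 -6.220e-01] F [0.1 1.  0.3] g 23.3 j [-0.05  0.8   0.06  1.73 -0.08  0.62 -2.14]
dist 1.9 dyaw 0.002 rows 1
{'x': 0.0007, 'y': -0.0007, 'z': -0.0016, 'wx': 0.001, 'wy': 0.001, 'wz': 0.001}
```

```bash
python3 -m creep '[{"jaw":0.1,"x":0,"y":0,"z":0,"wx":0,"wy":0,"wz":0},{"jaw":0.05,"x":0,"y":0,"z":0,"wx":0,"wy":0,"wz":0},{"jaw":0.05,"x":0,"y":0,"z":0,"wx":0,"wy":0,"wz":0}]' 10; python3 -m creep '[{"jaw":0.05,"x":0,"y":0,"z":0,"wx":0,"wy":0,"wz":0},{"jaw":0.05,"x":0,"y":0,"z":0,"wx":0,"wy":0,"wz":0}]' 50
```

```text
t: 24.8
position: [621.6, -40.9, 12.4]
orientation: [-3.141, -0.001, -0.622]
wrist_force: [0.8, 0.8, -0.1]
gripper_width: 7.8
t: 25.05
position: [621.6, -40.9, 12.4]
orientation: [-3.141, -0.001, -0.622]
wrist_force: [1.1, -0.2, 0.9]
gripper_width: 7.5
```

```bash
python3 -m creep '[{"jaw":0.05,"x":0,"y":0,"z":-0.005,"wx":0,"wy":0,"wz":0},{"jaw":0.05,"x":0,"y":0,"z":-0.015,"wx":0,"wy":0,"wz":0},{"jaw":0.05,"x":0,"y":0,"z":-0.03,"wx":0,"wy":0,"wz":0},{"jaw":0.05,"x":0,"y":0,"z":-0.04,"wx":0,"wy":0,"wz":0},{"jaw":0.05,"x":0,"y":0,"z":-0.04,"wx":0,"wy":0,"wz":0},{"jaw":0.05,"x":0,"y":0,"z":-0.03,"wx":0,"wy":0,"wz":0},{"jaw":0.05,"x":0,"y":0,"z":-0.01,"wx":0,"wy":0,"wz":0},{"jaw":0.05,"x":0,"y":0,"z":0,"wx":0,"wy":0,"wz":0}]'; python3 plan.py 653 -263.4 182 0.395 8
```

```text
t: 26.05
position: [621.0, -41.1, 182.3]
orientation: [-3.141, -0.0, -0.622]
wrist_force: [-0.5, -0.8, -3.9]
gripper_width: 7.1
t 26.05 p [621.  -41.1 182.3] o [-3.141 -0.    -0.622] F [-0.5 -0.8 -3.9] g 7.1 j [-0.07  0.55  0.09  1.67 -0.06  0.92 -2.15]
dist 224.6 dyaw 1.017 rows 8
{'x': 0.0194, 'y': 0.0202, 'z': 0.0, 'wx': 0.0, 'wy': -0.0, 'wz': -0.127}
{'x': 0.0167, 'y': 0.0226, 'z': 0.0, 'wx': 0.0, 'wy': -0.0, 'wz': -0.127}
{'x': 0.0137, 'y': 0.0245, 'z': 0.0, 'wx': 0.0, 'wy': -0.0, 'wz': -0.127}
{'x': 0.0105, 'y': 0.026, 'z': 0.0, 'wx': 0.0, 'wy': -0.0, 'wz': -0.127}
{'x': 0.0071, 'y': 0.0272, 'z': 0.0, 'wx': 0.0, 'wy': -0.0, 'wz': -0.127}
{'x': 0.0036, 'y': 0.0278, 'z': 0.0, 'wx': 0.0, 'wy': -0.0, 'wz': -0.127}
{'x': 0.0001, 'y': 0.0281, 'z': 0.0, 'wx': 0.0, 'wy': -0.0, 'wz': -0.127}
{'x': -0.0035, 'y': 0.0279, 'z': 0.0, 'wx': 0.0, 'wy': -0.0, 'wz': -0.127}
```

```bash
python3 -m creep '[{"jaw":0.05,"x":0.0195,"y":0.020,"z":0,"wx":0,"wy":0,"wz":-0.127},{"jaw":0.05,"x":0.0165,"y":0.0225,"z":0,"wx":0,"wy":0,"wz":-0.127},{"jaw":0.05,"x":0.0135,"y":0.0245,"z":0,"wx":0,"wy":0,"wz":-0.127},{"jaw":0.05,"x":0.0105,"y":0.026,"z":0,"wx":0,"wy":0,"wz":-0.127},{"jaw":0.05,"x":0.007,"y":0.027,"z":0,"wx":0,"wy":0,"wz":-0.127},{"jaw":0.05,"x":0.0035,"y":0.028,"z":0,"wx":0,"wy":0,"wz":-0.127},{"jaw":0.05,"x":0,"y":0.028,"z":0,"wx":0,"wy":0,"wz":-0.127},{"jaw":0.05,"x":-0.0035,"y":0.028,"z":0,"wx":0,"wy":0,"wz":-0.127}]'; python3 -m creep '[{"jaw":0.05,"x":0,"y":0,"z":0.03,"wx":0,"wy":0,"wz":0},{"jaw":0.05,"x":0,"y":0,"z":0.02,"wx":0,"wy":0,"wz":0},{"jaw":0.05,"x":0,"y":0,"z":0,"wx":0,"wy":0,"wz":0},{"jaw":0.05,"x":0,"y":0,"z":0,"wx":0,"wy":0,"wz":0}]';python3 plan.py 653 -263.4 115 0.395
```

```text
t: 27.05
position: [651.4, -263.4, 179.6]
orientation: [-3.139, 0.003, 0.398]
wrist_force: [0.5, 1.2, -3.1]
gripper_width: 7.4
t: 27.55
position: [653.1, -262.4, 132.5]
orientation: [3.141, -0.001, 0.395]
wrist_force: [0.9, 0.4, -3.1]
gripper_width: 7.8
t 27.55 p [ 653.1 -262.4  132.5] o [ 3.141e+00 -1.000e-03  3.950e-01] F [ 0.9  0.4 -3.1] g 7.8 j [ 0.39  0.74 -0.12  1.45  0.1   0.95 -0.93]
dist 17.5 dyaw 0.001 rows 1
{'x': -0.0005, 'y': 0.0009, 'z': 0.0175, 'wx': 0.0, 'wy': -0.001, 'wz': -0.0}
```

```bash
python3 -m creep '[{"jaw":0.05,"x":0,"y":0.001,"z":0.015,"wx":0,"wy":0,"wz":0},{"jaw":0.05,"x":0,"y":0,"z":0.004,"wx":0,"wy":0,"wz":0},{"jaw":0.05,"x":0,"y":0,"z":0,"wx":0,"wy":0,"wz":0},{"jaw":0.05,"x":0,"y":0,"z":0,"wx":0,"wy":0,"wz":0}]';python3 - <<'E'
from h import *
from station import sensors
p=sensors.state()["position"];print(p)
s=optics.get_image("side");si=s.astype(int);t=optics.get_image("top")
cv2.imwrite("pics/side16.png",s[:,:,::-1]);cv2.imwrite("pics/top16.png",t[:,:,::-1])
crop(s[:,:,::-1],255,115,55,60,12,"pics/s16.png");crop(t[:,:,::-1],285,140,50,55,12,"pics/t16.png")
sat=si.max(2)-si.min(2)
def model(x,y,z): return R.from_euler("z",.395).apply([(48,64,z),(48,-64,z),(-48,-64,z),(-48,64,z)])+[x,y,0]
for n in("side","top"):
    print(n,"tall mouth z94",proj(model(653,-263.4,94),n).round(1).tolist(),"low tips",proj(model(p[0],p[1],p[2]-12.4),n).round(1).tolist(),"low mouths",proj(model(p[0],p[1],p[2]+25.6),n).round(1).tolist())
E
```

```text
t: 28.05
position: [653.2, -264.0, 113.4]
orientation: [3.141, -0.0, 0.394]
wrist_force: [0.2, -0.3, -3.5]
gripper_width: 7.8
[ 653.19370806 -263.98179144  113.39557028]
side tall mouth z94 [[268.2, 154.0], [273.7, 137.5], [299.7, 139.8], [295.9, 156.6]] low tips [[268.3, 152.1], [273.8, 135.7], [299.8, 138.0], [296.1, 154.8]] low mouths [[268.5, 142.2], [274.1, 126.3], [300.5, 128.5], [296.7, 144.8]]
top tall mouth z94 [[301.2, 168.0], [330.9, 153.1], [343.5, 175.0], [313.5, 190.2]] low tips [[301.6, 167.4], [331.4, 152.5], [344.1, 174.4], [313.9, 189.7]] low mouths [[302.7, 164.6], [333.4, 149.2], [346.4, 171.7], [315.4, 187.5]]
```

View pics/s16.png

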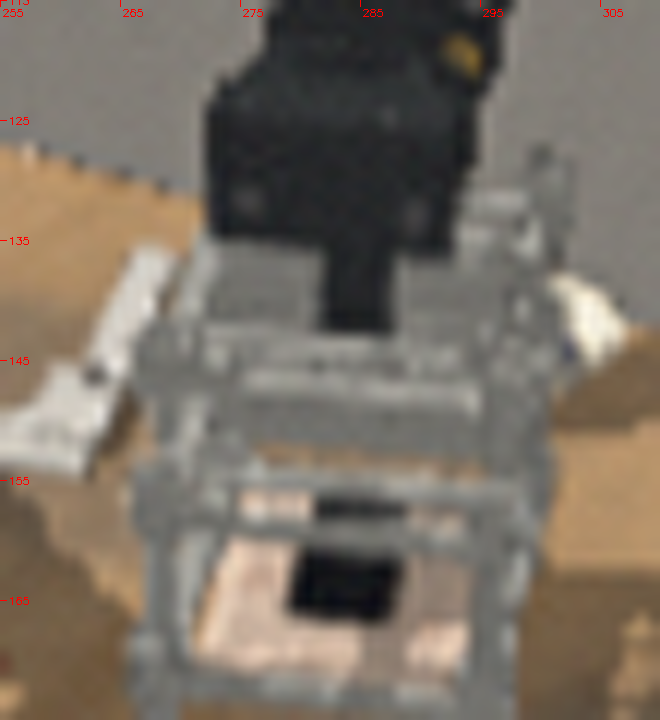

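View pics/t16.png

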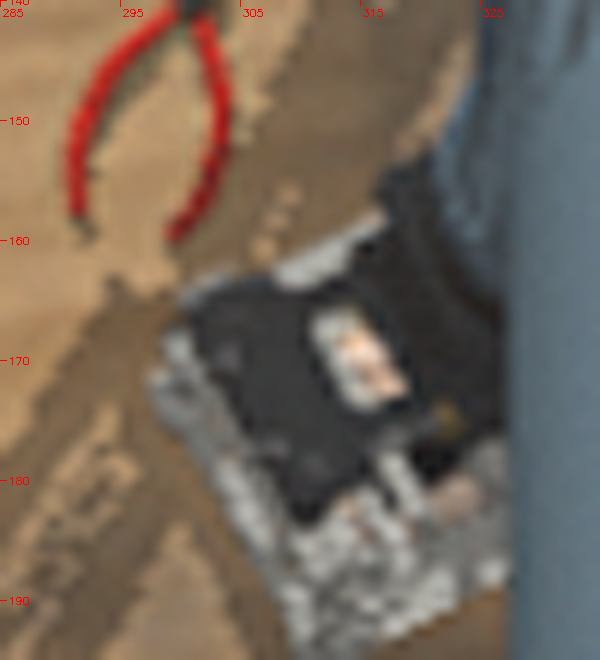

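```bash
python3 -m creep '[{"jaw":0.05,"x":0.0007,"y":-0.0005,"z":0.004,"wx":0,"wy":0,"wz":0},{"jaw":0.05,"x":0,"y":0,"z":0.002,"wx":0,"wy":0,"wz":0},{"jaw":0.05,"x":0,"y":0,"z":0,"wx":0,"wy":0,"wz":0}]' | egrep 'pos|force'; for i in 1 2; do python3 -m creep '[{"jaw":0.05,"x":0,"y":0,"z":0.002,"wx":0,"wy":0,"wz":0},{"jaw":0.05,"x":0,"y":0,"z":0,"wx":0,"wy":0,"wz":0}]'| egrep 'pos|force'; done
```

```text
position: [653.2, -263.1, 106.7]
wrist_force: [0.4, -0.7, -3.8]
position: [653.3, -263.1, 104.9]
wrist_force: [-0.5, 0.1, -3.7]
position: [653.3, -263.1, 102.9]
wrist_force: [0.1, -0.8, -2.7]
```

```bash
for i in 1 2; do python3 -m creep '[{"jaw":0.05,"x":0,"y":0,"z":0.002,"wx":0,"wy":0,"wz":0},{"jaw":0.05,"x":0,"y":0,"z":0,"wx":0,"wy":0,"wz":0}]'| egrep 'pos|force'; done; python3 -m creep '[{"jaw":0.05,"x":0,"y":0,"z":0.0015,"wx":0,"wy":0,"wz":0},{"jaw":0.05,"x":0,"y":0,"z":0,"wx":0,"wy":0,"wz":0}]'| egrep 'pos|force'
```

```text
position: [653.2, -263.1, 100.9]
wrist_force: [0.6, 0.0, -3.6]
position: [653.3, -263.1, 98.9]
wrist_force: [-0.5, 0.7, -3.5]
position: [653.3, -263.1, 97.4]
wrist_force: [-0.6, -0.4, -3.2]
```

```bash
for i in 1 2 3; do python3 -m creep '[{"jaw":0.05,"x":0,"y":0,"z":0.001,"wx":0,"wy":0,"wz":0},{"jaw":0.05,"x":0,"y":0,"z":0,"wx":0,"wy":0,"wz":0}]'| egrep 'pos|force'; done
```

```text
position: [653.4, -263.1, 96.5]
wrist_force: [0.2, 0.2, -2.8]
position: [653.3, -263.1, 95.5]
wrist_force: [0.1, 0.2, -3.2]
position: [653.4, -263.1, 94.5]
wrist_force: [0.7, 0.3, -3.2]
```

```bash
for i in 1 2; do python3 -m creep '[{"jaw":0.05,"x":0,"y":0,"z":0.0007,"wx":0,"wy":0,"wz":0},{"jaw":0.05,"x":0,"y":0,"z":0,"wx":0,"wy":0,"wz":0}]'| egrep 'pos|force'; done
```

```text
position: [653.5, -263.2, 94.2]
wrist_force: [-1.7, 1.2, -0.8]
position: [653.6, -263.2, 93.9]
wrist_force: [-2.9, 0.6, 4.3]
```

Contact came at 94.2 mm against 94.4 expected, so it is home. Releasing.

```bash
python3 -m creep '[{"jaw":0.15,"x":0,"y":0,"z":0,"wx":0,"wy":0,"wz":0},{"jaw":0.26,"x":0,"y":0,"z":0,"wx":0,"wy":0,"wz":0},{"jaw":0.26,"x":0,"y":0,"z":0,"wx":0,"wy":0,"wz":0},{"jaw":0.26,"x":0,"y":0,"z":-0.02,"wx":0,"wy":0,"wz":0},{"jaw":0.26,"x":0,"y":0,"z":-0.04,"wx":0,"wy":0,"wz":0},{"jaw":0.26,"x":0,"y":0,"z":-0.05,"wx":0,"wy":0,"wz":0},{"jaw":0.26,"x":0,"y":0,"z":-0.03,"wx":0,"wy":0,"wz":0},{"jaw":0.26,"x":0,"y":0,"z":0,"wx":0,"wy":0,"wz":0}]' 20; python3 -m creep '[{"jaw":0.26,"x":-0.02,"y":-0.04,"z":0,"wx":0,"wy":0,"wz":0},{"jaw":0.26,"x":-0.02,"y":-0.05,"z":0,"wx":0,"wy":0,"wz":0},{"jaw":0.26,"x":-0.02,"y":-0.05,"z":0,"wx":0,"wy":0,"wz":0},{"jaw":0.26,"x":-0.02,"y":-0.05,"z":0,"wx":0,"wy":0,"wz":0},{"jaw":0.26,"x":0,"y":-0.04,"z":0,"wx":0,"wy":0,"wz":0},{"jaw":0.26,"x":0,"y":0,"z":0,"wx":0,"wy":0,"wz":0}]'
python3 - <<'E'
from h import *
s=optics.get_image("side");t=optics.get_image("top")
cv2.imwrite("pics/side17.png",s[:,:,::-1]);cv2.imwrite("pics/top17.png",t[:,:,::-1])
crop(s[:,:,::-1],255,120,55,65,11,"pics/s17.png");crop(t[:,:,::-1],285,140,70,60,11,"pics/t17.png")
def model(x,y,z): return R.from_euler("z",.395).apply([(48,64,z),(48,-64,z),(-48,-64,z),(-48,64,z)])+[x,y,0]
for n in("side","top"):
    print(n,"low mouths z120",proj(model(653,-263.4,120),n).round(1).tolist(),"z94",proj(model(653,-263.4,94),n).round(1).tolist())
E
```

```text
t: 32.02
position: [655.4, -263.8, 237.9]
orientation: [3.137, -0.005, 0.394]
wrist_force: [0.3, 0.2, 0.1]
gripper_width: 22.8
t: 32.78
position: [489.8, -78.6, 232.9]
orientation: [-3.14, 0.001, 0.399]
wrist_force: [1.0, -0.9, -0.2]
gripper_width: 23.1
side low mouths z120 [[268.3, 147.3], [273.9, 131.1], [300.1, 133.4], [296.4, 149.9]] z94 [[268.2, 154.0], [273.7, 137.5], [299.7, 139.8], [295.9, 156.6]]
top low mouths z120 [[302.0, 166.1], [332.2, 150.9], [345.1, 173.2], [314.5, 188.7]] z94 [[301.2, 168.0], [330.9, 153.1], [343.5, 175.0], [313.5, 190.2]]
```

View pics/s17.png

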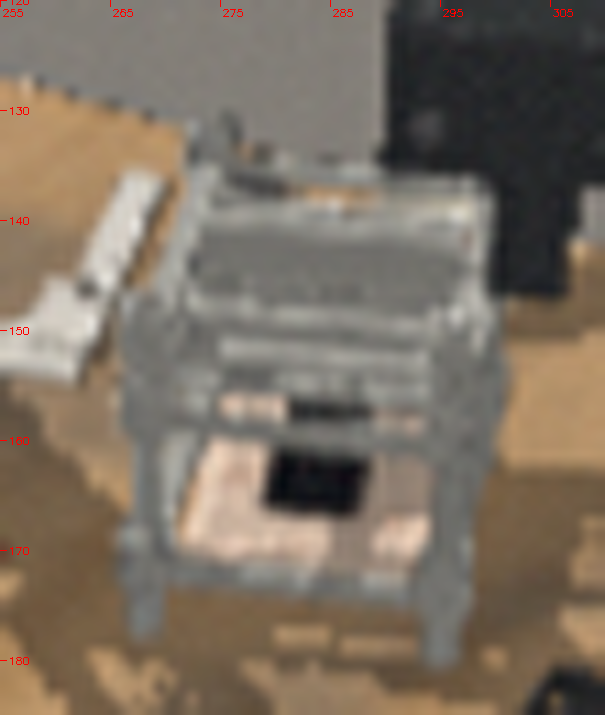

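View pics/t17.png

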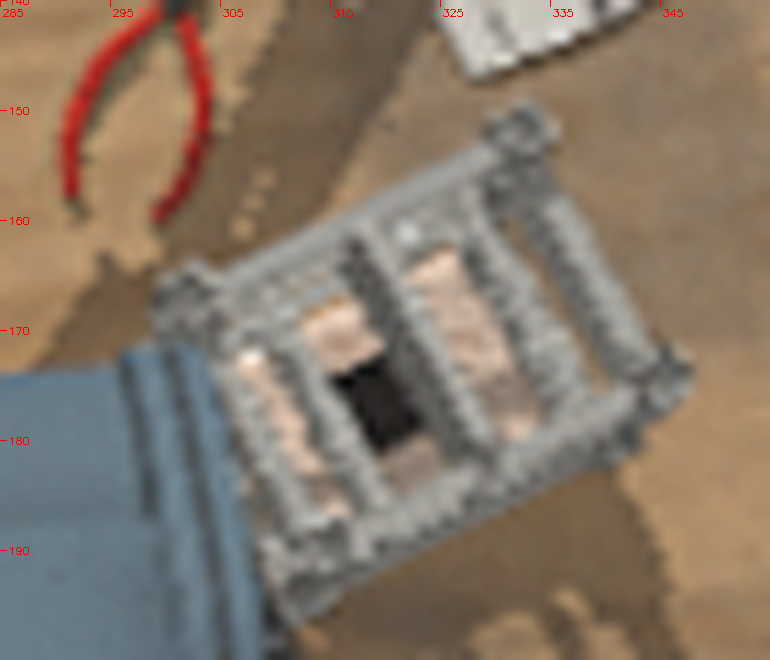

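View pics/top17.png

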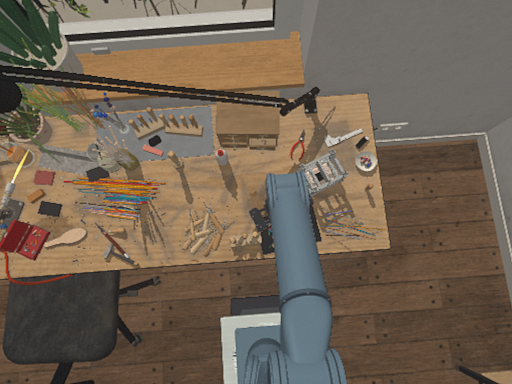

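The sockets of the top tier land within 0.7 px of the fully-home prediction. I'll do a quick bystander check, then sign off.

```bash
python3 - <<'E'
import cv2,numpy as np
for n,bs in {"top":{"bottle":(210,145,20,25),"stamp":(362,178,16,20),"graver":(228,230,22,20)},"side":{"bottle":(182,175,22,38),"stamp":(315,138,12,20),"graver":(288,190,24,58)}}.items():
    a=cv2.imread(f"pics/{n}0.png").astype(int);b=cv2.imread(f"pics/{n}17.png").astype(int)
    for k,(x,y,w,h) in bs.items(): print(n,k,abs(a-b)[y:y+h,x:x+w].mean().round(1))
E
python3 -c "
from station import job,sensors; print(sensors.state()['t'],sensors.state()['wrist_force']); print(job.sign_off())"
```

```text
top bottle 3.2
top stamp 2.3
top graver 1.9
side bottle 6.8
side stamp 2.4
side graver 2.2
32.875 [ 0.393147   -0.20067855 -0.30217985]
the job is handed in; nothing more can be done
None
```

The firing rack is loaded and the job was handed in at about 33 s. I set the lump on the tile, then put the long-posted tier on the base and the short-posted tier on top. Each piece was lowered until light contact showed on the wrist (8 N at most) before I let go.

- **Lump:** it lies flat on the tile. A fit to the pictures put it about 2 mm from the middle; that fit was loose (25–40% silhouette mismatch).
- **Tall tier:** it touched down with the tool at 69.5 mm, against about 69.4 mm expected, with no side force on the way in.
- **Low tier:** it touched down at 94.2 mm, against 94.4 mm expected. In the last top picture, three of its corner sockets were within 0.7 px of the fully home position; the arm hid the fourth.
- **Bystanders:** before and after pictures of the graver block, the bottle and the bead stamp showed nearly no change. The bottle changed a little more in the side view; I put that down to the tall tier no longer standing in front of it and did not look closer.
- **Robot:** at hand-in it was clear of everything, and the wrist force read about zero.

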